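# Refit the take-up reel's flange and lock it with its R-clip

### The arm

A 6-joint arm with a two-finger parallel gripper is mounted at the origin on the work surface; the furniture and walls round the work are solid. World frame = base frame: x ahead of the robot, y to its left, z up, the work surface at z = 0. Lengths are in mm, angles in rad, forces in N, time in s.
With the tool pointing down it reaches from about 300 to 775 mm from the base axis. Payload 14.6 kg.
Tool frame: the origin (TCP) lies midway between the tips of the shut fingers; the grasp point (between the pads) lies 19 mm behind it; z points along the fingers, y is the direction in which the jaws open and shut (so a half turn about z gives the same grasp; the last joint's range is limited). The gripper opens to 94 mm and grips with 3 to 60 N. Pads are 16 mm wide; open, the fingers measure 119 mm over their backs; the gripper's body (75 mm by 177 mm) begins 78 mm behind the grasp point.
Start: joints at [1.115, 0.3, 1.521, -0, 1.321, -0.067], TCP at [208.49, 508.941, 205.446] pointing down, gripper open.
Joint ranges: [-3.03, 3.03], [-0.79, 2.21], [0.23, 2.52], [-1.04, 4.18], [0, 3.07], [-2.55, 2.55]. Speed limits (rad/s): [2.22, 2.22, 2.57, 3.14, 3.14, 3.14].

### API

Orientations are given as [roll, pitch, yaw] about the fixed x, y, z axes, in that order (R = Rz(yaw) Ry(pitch) Rx(roll)).
In Python, from cell import manip gives the robot as it stands.
- The arm moves only by the tool play_rows, never from a script. Its argument "commands" is a list of rows, each an object of numbers: "x", "y", "z": the shift along the tool's x, y, z in m; "wx", "wy", "wz": the turn, a rotation vector about the tool's x, y, z in degrees; "grip": the opening, from 0 (shut) to 1 (fully open). In form: [{"x": .., "y": .., "z": .., "wx": .., "wy": .., "wz": .., "grip": ..}, ...]. A call has 1 to 20 rows; each row shifts and turns the commanded pose from where the row before left it, along the tool's axes as they then stand; what a row does not reach is not made up. A row lasts 1/8 s, in which the tool goes at most 62.5 mm and 10.7 degrees, less where a joint would pass 70% of its speed; a pose out of reach is approached as far as the arm can. A call is refused whole if a number of a shift passes 0.0625 or a number of a turn 10.7, either way. A call with a gripper value outside its range is refused whole. The fingers move at their own pace and stop on an object; "squeeze" is the grip in N (left out, the last holds). Time passes only in rows, so rows that do not move let the fingers close. It gives the time, the measured TCP pose, the force and the opening at its end, in the units of the state.
- manip.read_state(): the state, without advancing time (a new reading comes with each control period).
- manip.camera(name): name is "side" or "top" or "wrist"; returns (picture, depth): 384x512x3 uint8, red, green, blue; 384x512 float32, mm along the optical axis (not along the pixel's ray), 0 where there is no reading.
- manip.camera_info(name): a dict with "intrinsics" (3x3 intrinsics, pixels), "camera_from_world" (4x4, takes a point from world to camera coordinates); the wrist camera has in their place "tool_from_camera" (4x4, takes a point from camera to tool coordinates, whose origin is the TCP and whose axes are the flange's). Camera axes: x right, y up, looking along -z (the intrinsics and any distortion apply to the point x, -y, -z); pixel columns grow to the right and rows downward; lengths in mm; the calibration is good to about 2 mm. A picture is of the moment at which its call begins: read the wrist's pose just before it. camera_info takes no time and is no camera call.
- manip.sign_off(): hands the job in, once; it reports no verdict.
The state is a dict: "clock": time; "joints": joint angles; "qd": joint speeds; "effort": joint torques, N m; "eef_pos": TCP position; "eef_rot": TCP orientation; "wrist_force": force on the tool from outside, world axes, zero at the start; "moment": the same for the moment, N m; "finger_gap": finger opening in mm.
Only numpy, scipy, OpenCV 4.12 (cv2) and the standard library are available. Lean on these libraries where they do the work, as an engineer would, in place of code of your own. Each camera call takes 0.05 s, during which the arm holds its last target.

### The job

The take-up reel for peeled cover tape has been emptied. Put its loose top flange back over the spindle, turn it on the drum's rim until its two dogs drop into the rim's notches and it lies flat on the rim, then lock it there: push the R-clip's straight leg through the cross-hole in the spindle until the bent leg has snapped round the spindle. Let go of everything and do not shove the other things on the bench about.

Things in the scene. Friction and masses are not known exactly. Their poses are not given: they have to be found in the camera images.
- stand: Take-up stand, fixed: round grey foot, 96 mm across, with a flat arm along its +x (113 mm long) that ends in a white tape guide 39 mm high. Origin on the bench under the spindle's axis, z up. Drum and spindle turn on it together, stiffly (0.3 N m). Their angle is NOT reported; at the start the line through the drum's two notches is within 0.55 rad of the stand's x axis, either way.
- rim (a point): Centre of the drum's flat rim, on the axis, 44 mm above the bench. Drum wall 54 mm outside, 41 mm inside diameter, free inside down to z = 31 mm; lower flange 91 mm across, its top at z = 23.5 mm. Two opposite notches in the rim, 5.5 mm deep, 11 mm (inside) to 14 mm (outside) wide. Feel or look for them: the drum's angle shows once the flange is keyed in (0.07 rad of play).
- hole (a point): Middle of the cross-hole, on the spindle's axis, 66 mm above the bench (does not show the hole's direction). Steel spindle 18 mm in diameter, its coned top at z = 79 mm. The hole is level, 7 mm wide, 6.4 mm high, countersunk to 11 mm wide at both mouths, goes right through and runs along the line through the two notches (so along the keyed-in flange's x). Either mouth will do.
- flange: Loose top flange, aluminium, 0.13 kg: spoked ring 91 mm across, 4 mm thick, bore 21 mm. Origin on the axis in the ring's underside, z up, 10 mm above the bench as it stands on its spigot (37 mm across, 10 mm long). Two steel dogs below, on its +x and -x, 18 to 27 mm from the axis, 8 mm wide (5 mm at the bevelled foot), 5 mm deep; two dark rivets above each show where. A half turn makes no odds.
- hub (a point): Middle of the flange's round knurled hub, 10.5 mm above the flange's origin: 36 mm in diameter, from 4 to 16.8 mm above that origin; grasp it here. With the dogs on the rim the flange's origin rides at z = 49 mm and the hub covers the cross-hole; keyed in, the origin is at z = 44 mm. It can then turn the drum along. A monitor stands on the stand's right and a cabinet behind; the free side is near left.
- clip: R-clip, 5 mm spring wire, 46 g, lying flat. Origin: centre of its eye (25 mm across, from 2.5 mm below to 7.5 mm above), in the plane of the legs, 2.5 mm off the bench, z up. Straight leg along +x at y = -10 mm, tangent to the eye, round tip at x = 86.5 mm. Bent leg on the +y side: bow that hugs the spindle, its centre at x = 48, y = -10 mm; flared tip at x = 74.5, y = 5 mm. Grasp across the eye.
- clip_leg (a joint): How far the bent leg is sprung open, rad: 0 relaxed (3.8 N m/rad, slightly preloaded). Home, the bow's centre is on the spindle's axis. On the way in the leg touches the spindle with the eye's centre 73 mm short of the axis along the clip, rides over it at 5 to 15 N, 0.05 to 0.09 rad open, snaps in at about 52 mm and is home at 48 mm, held by the spring; past 47 mm it meets a stop of over 20 N.
- solder_spool: Bystander: spool of solder wire, black flanges 56 mm in diameter, 45 mm high, standing; origin under its centre.
- loupe: Bystander: black stand loupe, 41 mm in diameter, 36 mm high; origin under its centre.
- tweezers: Bystander: black bent tweezers, 115 mm long along their y, 9 mm high, lying flat; origin under their centre.

How it is judged (in metres and radians):
On the way:
1. the flange is keyed in: it lies flat on the drum's rim, its dogs in the notches (z of flange in the frame of stand between 0.0425 and 0.0458 m and horizontal distance between flange and stand below 0.003 m and angle between flange's own z axis and vertical below 0.04 rad and horizontal distance between clip and flange above 0.07 m), for 0.3 s.
At the end, for the whole second after the job is handed in: The flange lies flat on the rim, dogs in the notches (origin 42.5 to 45.8 mm up, level). The R-clip is home and still: bow centre within 4.5 mm of the cross-hole's middle along and across the clip, plane level to 0.25 rad, in line with the dogs to 0.25 rad, bent leg back below 0.03 rad (z of flange in the frame of stand between 0.0425 and 0.0458 m and horizontal distance between flange and stand below 0.003 m and angle between flange's own z axis and vertical below 0.04 rad and x of hole in the frame of clip between 0.0435 and 0.0525 m and y of hole in the frame of clip between -0.0145 and -0.0055 m and z of hole in the frame of clip between -0.004 and 0.004 m and angle between the x axis of clip and the x axis of flange, either way round below 0.25 rad and angle between the z axis of clip and the z axis of stand, either way round below 0.25 rad and value of joint clip_leg below 0.03 rad and linear speed of each of clip, flange below 0.02 m/s); the robot touches nothing.
It fails at once if a bystander (spool, loupe or tweezers) is moved by more than 30 mm (distance of any of solder_spool, loupe, tweezers from where it was at the start of the episode above 0.03 m).
It also fails if it takes over 64 s, if anything falls off the work surface, if the arm or the gripper's body presses on something with over 40 N, if the wrist force passes 120 N, or if a joint passes its speed limit or range.

## Working session

There is one attempt and no reset: what is moved stays moved. The work goes in short steps, Python scripts to look and compute and a tool call to move; the robot and the scene stay as the last step left them, time stands still between calls to the robot, and variables do not carry over. Pictures are saved under pics/ and viewed, and the job is handed in when it is done.

Besides the shell and the picture viewer there is one more tool, called after "Request:" as a command line: name --argument value ..., lists and objects as JSON in quotes. play_rows: Moves the arm, as the interface text tells. Its arguments: {"type":"object","properties":{"commands":{"type":"array"},"squeeze":{"type":"number"}},"required":["commands"]}

```bash
ls -la; mkdir -p pics
cat > h.py <<'E'
import numpy as np, cv2, json
from scipy.spatial.transform import Rotation as R
from cell import manip
def shot(n,fn=None):
    s=manip.read_state(); im,d=manip.camera(n); im=np.array(im); d=np.array(d)
    np.savez('/tmp/%s.npz'%n,im=im,d=d,pos=s['eef_pos'],rot=s['eef_rot'])
    if fn: cv2.imwrite('pics/'+fn,im[:,:,::-1])
    return im,d,s
def cam_world(n,s=None):
    ci=manip.camera_info(n); K=np.array(ci['intrinsics'])
    if n=='wrist':
        T=np.eye(4); T[:3,:3]=R.from_euler('xyz',s['eef_rot']).as_matrix(); T[:3,3]=s['eef_pos']
        W=T@np.array(ci['tool_from_camera'])
    else: W=np.linalg.inv(np.array(ci['camera_from_world']))
    return K,W
def ray(n,u,v,s=None):
    K,W=cam_world(n,s)
    p=np.linalg.inv(K)@np.array([u,v,1.0]); d=np.array([p[0],-p[1],-p[2]])
    return W[:3,3],W[:3,:3]@d
def onplane(n,u,v,z,s=None):
    o,d=ray(n,u,v,s); t=(z-o[2])/d[2]; return o+t*d
def cloud(n,d,s=None):
    K,W=cam_world(n,s); v,u=np.mgrid[0:d.shape[0],0:d.shape[1]]
    x=(u-K[0,2])/K[0,0]*d; y=(v-K[1,2])/K[1,1]*d
    P=np.stack([x,-y,-d],-1); return P@W[:3,:3].T+W[:3,3]
def proj(n,P,s=None):
    K,W=cam_world(n,s); P=np.atleast_2d(P); c=(P-W[:3,3])@W[:3,:3]
    q=np.stack([c[:,0],-c[:,1],-c[:,2]],-1)@K.T; return q[:,:2]/q[:,2:]
E
python3 - <<'E'
from h import *
print(manip.read_state())
for n in ['side','top','wrist']:
    print(n,manip.camera_info(n))
    shot(n,n+'0.png')
E
```

```text
total 12
drwxr-xr-x  3 agent agent 4096 Dec  7 13:51 .
drwxr-xr-x 23 root  root  4096 Dec  7 13:51 ..
drwxr-xr-x  2 agent agent 4096 Dec  7 13:51 pics
{'clock': 0.0, 'joints': array([ 1.11537642e+00,  3.00482456e-01,  1.52156675e+00, -8.85322597e-06,
        1.32070014e+00, -6.65914915e-02]), 'qd': array([ 0.00129485, -0.00014272, -0.00046457,  0.00088509, -0.00049016,
        0.00150693]), 'effort': array([-2.50358744e-04, -5.31824684e+01, -3.52726972e+01,  7.07186619e-02,
        2.46373558e-02, -2.94695084e-06]), 'eef_pos': array([208.39451447, 508.71260851, 204.88616463]), 'eef_rot': array([-3.14043795e+00, -6.84127722e-05,  2.75276640e+00]), 'wrist_force': array([-0.73962664,  1.02955293, -0.67079582]), 'moment': array([-0.05725859,  0.03436366,  0.01525935]), 'finger_gap': 94.04095441392622}
side {'intrinsics': array([[420.28958118,   0.        , 248.12311552],
       [  0.        , 420.28958118, 194.3982955 ],
       [  0.        ,   0.        ,   1.        ]]), 'camera_from_world': array([[-9.99448533e-01,  2.54087404e-02, -2.13781611e-02,
         3.94268932e+02],
       [-3
[... 621 characters left out ...]
1.00152487e-01,  5.56546507e-03,  9.94956534e-01,
        -8.73423286e+02],
       [ 0.00000000e+00,  0.00000000e+00,  0.00000000e+00,
         1.00000000e+00]])}
wrist {'intrinsics': array([[334.79931813,   0.        , 253.23823226],
       [  0.        , 334.79931813, 193.38257216],
       [  0.        ,   0.        ,   1.        ]]), 'tool_from_camera': array([[ 4.21849604e-04,  9.64284038e-01,  2.64869998e-01,
         7.79059668e+01],
       [ 9.99999801e-01, -5.30999586e-04,  3.40487429e-04,
        -9.30974441e-01],
       [ 4.68972452e-04,  2.64869802e-01, -9.64284070e-01,
        -1.78876544e+02],
       [ 0.00000000e+00,  0.00000000e+00,  0.00000000e+00,
         1.00000000e+00]])}
```

View pics/top0.png

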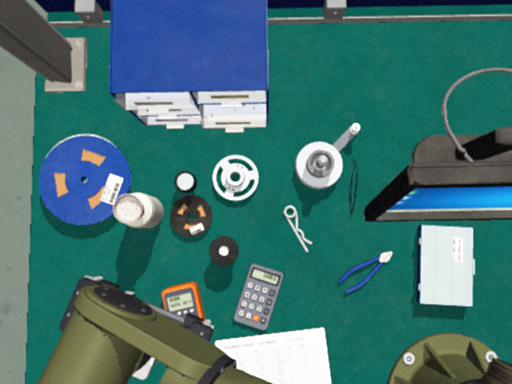

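View pics/side0.png

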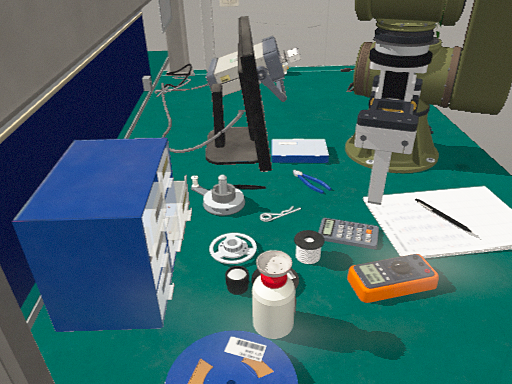

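View pics/wrist0.png

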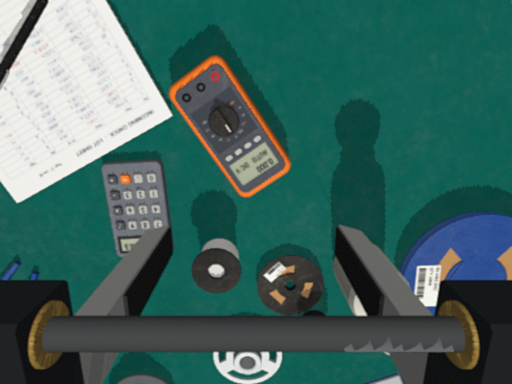

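The top view shows the flange at about (236,178), the stand at (319,165) with its guide at (355,128), and the clip at (297,228) with its eye at (290,211). The tweezers are at (353,190), the loupe at (185,182) and the spool at (222,250). Next I'll measure them.

Run:
```python
from h import *
z=np.load('/tmp/top.npz'); im,d=z['im'],z['d']
c=cv2.resize(im[90:280,150:400],None,fx=3.2,fy=3.2,interpolation=cv2.INTER_CUBIC); cv2.imwrite('pics/topz.png',c[:,:,::-1])
z2=np.load('/tmp/side.npz'); c=cv2.resize(z2['im'][150:290,170:330],None,fx=4.2,fy=4.2,interpolation=cv2.INTER_CUBIC); cv2.imwrite('pics/sidez.png',c[:,:,::-1])
P=cloud('top',d)
for n,(u,v) in dict(fl=(236,178),st=(319,165),guide=(355,128),eye=(290,211),spool=(222,250),loupe=(185,182),bench=(270,230)).items(): print(n,P[v,u].round(1))
z=np.load('/tmp/side.npz');P2=cloud('side',z['d'])
for n,(u,v) in dict(fl=(233,243),st=(223,182),eye=(266,215),bench=(200,300)).items(): print(n,P2[v,u].round(1))
# contour-based, top
g=im.astype(int); nong=~((g[...,1]-g[...,0]>25))&(d>0)
hsv=cv2.cvtColor(im,cv2.COLOR_RGB2HSV)
m=((hsv[...,1]<90)&(hsv[...,2]>110)).astype(np.uint8)
n,l,st,ce=cv2.connectedComponentsWithStats(m)
for i in range(1,n):
    if st[i,4]>60: print(i,st[i],ce[i].round(1),np.nanmedian(P[l==i][:,2]).round(1))
```

```text
fl [433.7 404.2   3.6]
st [448.1 243.1  62. ]
guide [524.8 166.2  33.9]
eye [365.  296.9   3.2]
spool [291.4 430.4  41.1]
loupe [424.  501.9  33.3]
bench [327.9 337.8   2.4]
fl [434.  394.8  12.3]
st [454.6 247.7  65.3]
eye [362.7 291.6   4. ]
bench [4.902e+02 5.310e+02 5.000e-01]
1 [ 26   0  22  20 145] [37.9  8.6] -746.5
2 [ 75   0  20  13 241] [84.4  5.5] 53.5
3 [327   0  19   8 152] [336.    3.5] 53.8
5 [343  14 169   5 478] [426.5  15.9] 0.8
7 [268  17  56   4 160] [295.8  18. ] 0.5
8 [48 21 35  3 97] [64.6 21.9] 0.4
10 [  44   37   43   56 1104] [72.2 68.3] 9.7
11 [   0   47   36  337 9939] [ 14.7 211.2] -747.9
13 [442  67  70  85 458] [463.4  97.6] 14.1
14 [ 115   90  152   43 4897] [199.9 108.9] 137.6
16 [ 295  123   66   66 2004] [323.1 159.9] 24.2
18 [ 49 133  64  19 170] [ 80.4 138.2] 10.4
24 [ 212  154   47   47 1409] [235.2 177.4] 14.1
28 [  88  173   76   55 1831] [129.  203.3] 86.1
29 [177 173  17  18 240] [184.8 181. ] 32.8
39 [283 205  30  48 388] [296.3 226.5] 4.9
41 [386 208 126   6 374] [448.2 209.9] 69.8
43 [189 222  16  13 125] [196.5 228.1] 11.9
45 [ 418  225   57   82 4273] [446.3 265.3] 26.5
46 [219 246  10  10  87] [223.5 250.4] 42.0
47 [379 251  14  12 128] [385.3 256.4] 9.5
48 [ 234  263   49   67 1886] [257.7 296.6] 12.9
49 [ 84 275  19   6  64] [ 93.9 277.3] 319.8
53 [149 288  49  35 774] [177.8 304.1] 33.7
134 [  64  327   47   57 1042] [ 88.5 358.8] 511.5
136 [ 214  327  118   57 4871] [281.7 355.9] 11.5
166 [ 391  334  107   50 1032] [437.6 353.5] 14.1
199 [143 343  20  13  67] [151.3 349.4] 527.1
233 [176 353  26  25 305] [187.  365.8] 532.7
248 [132 356  23  24 247] [144.1 369.7] 392.3
290 [168 371  22  13  78] [178.6 377.3] 531.7
```

View pics/topz.png

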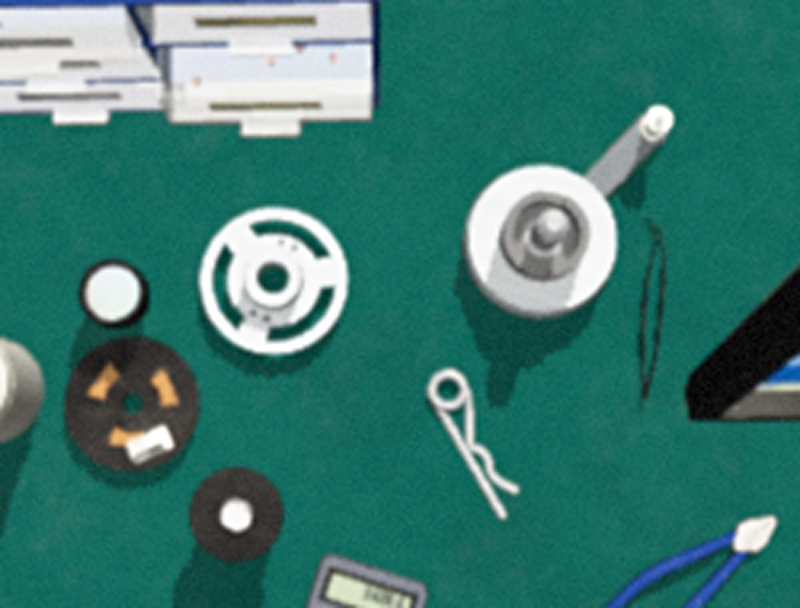

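View pics/sidez.png

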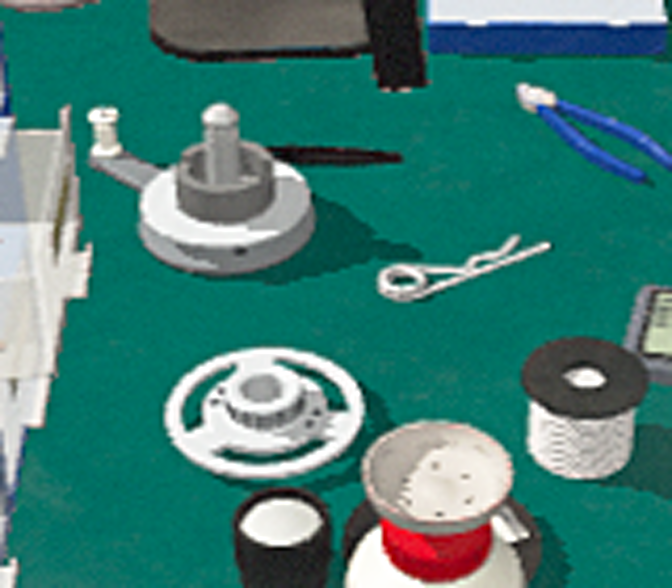

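```bash
cat >> h.py <<'E'
def rel(x,y,z,yaw=None):
    "shift in tool axes (m) from measured pose to a world target; turn wz deg"
    s=manip.read_state(); M=R.from_euler('xyz',s['eef_rot']).as_matrix()
    d=M.T@(np.array([x,y,z])-s['eef_pos'])/1000
    print('pos',np.round(s['eef_pos'],1),'rot',np.round(s['eef_rot'],4),'t',round(s['clock'],2)); print('tool shift m',d.round(4))
    if yaw is not None:
        a=(yaw-s['eef_rot'][2]+np.pi)%(2*np.pi)-np.pi
        print('wz deg',-np.degrees(a).round(2),'shift after turn', ((R.from_euler('xyz',[np.pi,0,yaw]).as_matrix()).T@(np.array([x,y,z])-s['eef_pos'])/1000).round(4))
E
python3 -c "
from h import *
rel(430,325,230,2.4)"
```

```text
pos [208.4 508.8 205. ] rot [-3.1407e+00 -1.0000e-04  2.7528e+00] t 0.15
tool shift m [-0.2747 -0.0861 -0.0249]
wz deg 20.21 shift after turn [-0.2875  0.0142 -0.025 ]
```

Request:
play_rows --commands '[{"z": -0.025},{"x": -0.04,"y": -0.0123},{"x": -0.04,"y": -0.0123},{"x": -0.04,"y": -0.0123},{"x": -0.04,"y": -0.0123},{"x": -0.04,"y": -0.0123},{"x": -0.04,"y": -0.0123},{"x": -0.035,"y": -0.0123},{"wz": 10},{"wz": 10},{}]' --squeeze 20

```text
$.commands[0]: bad value
```

Run:
```python
from h import *
im,d,s=shot('wrist','w1.png'); print(s['eef_pos'],s['eef_rot'],s['clock'],s['wrist_force'],s['qd'].round(3))
c=cv2.resize(im[0:340],None,fx=1.56,fy=1.56,interpolation=cv2.INTER_CUBIC);cv2.imwrite('pics/w1z.png',c[:,:,::-1])
```

```text
[208.43174218 508.76847665 205.02743814] [-3.14072524e+00 -6.71792417e-05  2.75277756e+00] 0.15 [-0.16964699 -0.38143282 -0.03582654] [-0.    -0.001 -0.002  0.     0.001 -0.002]
```

View pics/w1z.png

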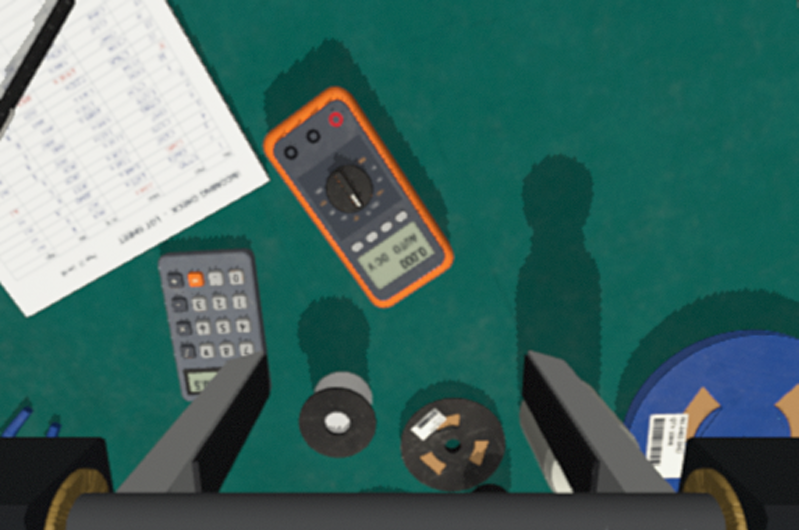

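The call was refused, so each row probably needs every key. The picture is still from the starting pose.

Request:
play_rows --commands '[{"x": 0,"y": 0,"z": -0.025,"wx": 0,"wy": 0,"wz": 0,"grip": 1},{"x": -0.04,"y": -0.0123,"z": 0,"wx": 0,"wy": 0,"wz": 0,"grip": 1},{"x": -0.04,"y": -0.0123,"z": 0,"wx": 0,"wy": 0,"wz": 0,"grip": 1},{"x": -0.04,"y": -0.0123,"z": 0,"wx": 0,"wy": 0,"wz": 0,"grip": 1},{"x": -0.04,"y": -0.0123,"z": 0,"wx": 0,"wy": 0,"wz": 0,"grip": 1},{"x": -0.04,"y": -0.0123,"z": 0,"wx": 0,"wy": 0,"wz": 0,"grip": 1},{"x": -0.04,"y": -0.0123,"z": 0,"wx": 0,"wy": 0,"wz": 0,"grip": 1},{"x": -0.035,"y": -0.0123,"z": 0,"wx": 0,"wy": 0,"wz": 0,"grip": 1},{"x": 0,"y": 0,"z": 0,"wx": 0,"wy": 0,"wz": 10,"grip": 1},{"x": 0,"y": 0,"z": 0,"wx": 0,"wy": 0,"wz": 10,"grip": 1},{"x": 0,"y": 0,"z": 0,"wx": 0,"wy": 0,"wz": 0,"grip": 1}]' --squeeze 20

```text
clock: 1.58
eef_pos: [430.3, 324.9, 230.3]
eef_rot: [-3.141, -0.0, 2.405]
wrist_force: [0.3, -0.3, -0.6]
finger_gap: 93.9
```

Run:
```python
from h import *
im,d,s=shot('wrist','w2.png'); print(s['eef_pos'],s['eef_rot'],s['clock'],s['wrist_force'],s['qd'].round(3))
c=cv2.resize(im[0:340],None,fx=1.56,fy=1.56,interpolation=cv2.INTER_CUBIC);cv2.imwrite('pics/w2z.png',c[:,:,::-1])
```

```text
[430.32237881 324.94642099 230.28565375] [-3.14129719e+00 -8.14460824e-05  2.40468959e+00] 1.575 [ 0.27817971 -0.33056558 -0.63124272] [ 0.002 -0.001 -0.    -0.001 -0.    -0.103]
```

View pics/w2z.png

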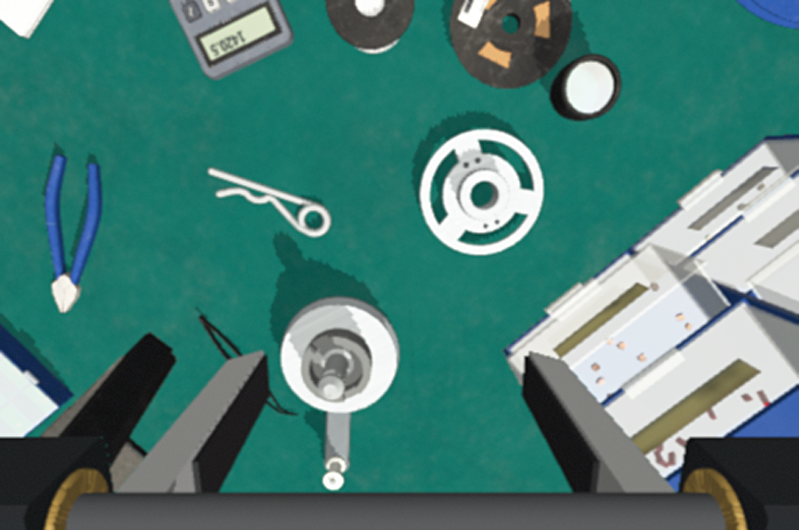

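The wrist view shows the flange (485,192), the clip (eye at 314,218), the stand (340,355) and its guide (334,470), in the 1.56x zoom. Next I'll take closer crops to find the rivets and notches.

Run:
```python
from h import *
z=np.load('/tmp/wrist.npz'); im=z['im']
c=np.hstack([cv2.resize(im[185:270,170:265],None,fx=4.2,fy=4.2,interpolation=cv2.INTER_CUBIC),cv2.resize(im[78:163,262:357],None,fx=4.2,fy=4.2,interpolation=cv2.INTER_CUBIC)]);cv2.imwrite('pics/w2c.png',c[:,:,::-1])
```

```text
(no output)
```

View pics/w2c.png

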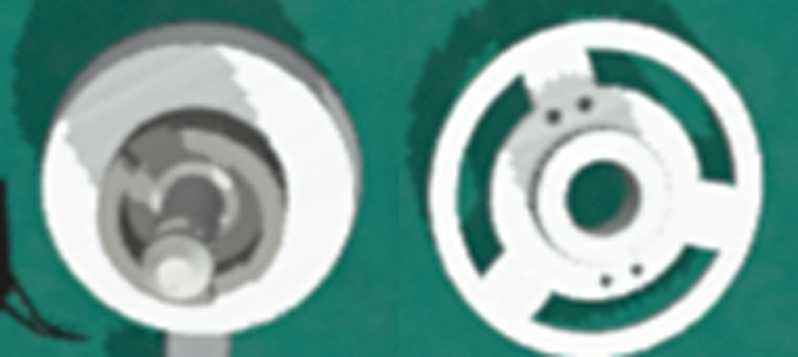

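```bash
cat > m1.py <<'E'
from h import *
def fit(pts):
    A=np.c_[2*pts[:,:2],np.ones(len(pts))]; b=(pts[:,:2]**2).sum(1); x=np.linalg.lstsq(A,b,rcond=None)[0]
    return x[:2],np.sqrt(x[2]+x[0]**2+x[1]**2)
def blob(im,u,v,th=(90,110)):
    hsv=cv2.cvtColor(im,cv2.COLOR_RGB2HSV); m=((hsv[...,1]<th[0])&(hsv[...,2]>th[1])).astype(np.uint8)
    n,l,st,ce=cv2.connectedComponentsWithStats(m); i=l[v,u]; return (l==i).astype(np.uint8)
def onpl(n,c,z,s):
    return np.array([onplane(n,u,v,z,s) for u,v in c])
def tri(obs):
    A=np.zeros((3,3));b=np.zeros(3)
    for n,u,v,s in obs:
        o,d=ray(n,u,v,s); d/=np.linalg.norm(d); M=np.eye(3)-np.outer(d,d); A+=M;b+=M@o
    p=np.linalg.solve(A,b)
    return p,[np.hypot(*(proj(n,p,s)[0]-[u,v])).round(2) for n,u,v,s in obs]
E
cat > m2.py <<'E'
from m1 import *
W=np.load('/tmp/wrist.npz');T=np.load('/tmp/top.npz');S=np.load('/tmp/side.npz')
sw=dict(eef_pos=W['pos'],eef_rot=W['rot'])
# flange ring
for n,im,u,v,s in [('wrist',W['im'],337,121,sw),('top',T['im'],215,178,None)]:
    for (uu,vv) in [(u,v)]:
        hsv=cv2.cvtColor(im,cv2.COLOR_RGB2HSV)
        # seed: nearest white
        m=((hsv[...,1]<90)&(hsv[...,2]>110)).astype(np.uint8); nn,l,st,ce=cv2.connectedComponentsWithStats(m)
        ys,xs=np.nonzero(m); k=np.argmin((xs-uu)**2+(ys-vv)**2); i=l[ys[k],xs[k]]
        c=max(cv2.findContours((l==i).astype(np.uint8),cv2.RETR_CCOMP,cv2.CHAIN_APPROX_NONE)[0],key=len)[:,0]
        P=onpl(n,c.astype(float),14.,s); print(n,'flange ring z14',*fit(P))
        print(n,'at z0',*fit(onpl(n,c.astype(float),0.,s)))
riv=[(553,117),(585,104),(605,281),(637,270)]
Q=[onplane('wrist',262+(a-399)/4.2-.4,78+b/4.2-.4,14,sw) for a,b in riv]; Q=np.array(Q); print(Q.round(1))
a,b=Q[:2].mean(0),Q[2:].mean(0); dd=a-b; print('dog axis ang',np.arctan2(dd[1],dd[0]),'or',np.arctan2(-dd[1],-dd[0]),'mid',(a+b)/2,'r',np.linalg.norm(dd)/2)
# spindle tip: wrist, top, side
tipw=(170+180/4.2-.4,185+272/4.2-.4); tipt=(150+548/3.2,90+222/3.2); tips=(170+219/4.2,150+110/4.2)
print('tips',tipw,tipt,tips)
for o in [[('wrist',*tipw,sw),('top',*tipt,None)],[('top',*tipt,None),('side',*tips,None)],[('wrist',*tipw,sw),('side',*tips,None)]]: print('tip',tri(o))
# flange bore in wrist / top / side 
bw=(262+(603-399)/4.2-.4,78+197/4.2-.4); bt=(150+273/3.2,90+278/3.2); bs=(170+265/4.2,150+388/4.2)
for o in [[('wrist',*bw,sw),('top',*bt,None)],[('top',*bt,None),('side',*bs,None)],[('wrist',*bw,sw),('side',*bs,None)]]: print('bore top',tri(o))
# guide top
gw=(333/1.56,480/1.56); gt=(150+657/3.2,90+120/3.2); gs=(170+103/4.2,150+115/4.2)
for o in [[('wrist',*gw,sw),('top',*gt,None)],[('wrist',*gw,sw),('side',*gs,None)]]: print('guide',tri(o))
# clip eye
ew=(314/1.56,218/1.56); et=(150+448/3.2,90+390/3.2); es=(170+403/4.2,150+280/4.2)
for o in [[('wrist',*ew,sw),('top',*et,None)],[('wrist',*ew,sw),('side',*es,None)],[('top',*et,None),('side',*es,None)]]: print('eye',tri(o))
tw=(210/1.56,171/1.56);tt=(150+503/3.2,90+515/3.2); print('legtip',tri([('wrist',*tw,sw),('top',*tt,None)]))
E
python3 m2.py
```

```text
wrist flange ring z14 [433.32547421 406.3135667 ] 45.81106409243383
wrist at z0 [435.48894445 407.3743617 ] 47.434050771251044
top flange ring z14 [433.98956062 405.30320952] 46.15092522925815
top at z0 [435.79571626 406.19304194] 46.873664910642745
[[409.8 411.   14. ]
 [413.  419.6  14. ]
 [453.5 393.1  14. ]
 [457.2 401.7  14. ]]
dog axis ang 2.754920719545901 or -0.3866719340438922 mid [433.37073805 406.38153568  14.        ] r 23.74300032491482
tips (212.45714285714286, 249.36190476190475) (321.25, 159.375) (222.14285714285714, 176.1904761904762)
tip (array([456.06435781, 240.64904299,  78.48219004]), [np.float64(0.02), np.float64(0.01)])
tip (array([456.27154606, 240.31001487,  75.81813899]), [np.float64(0.11), np.float64(0.1)])
tip (array([456.46818912, 239.49069961,  75.43945836]), [np.float64(0.35), np.float64(0.17)])
bore top (array([427.53141006, 402.52084236,  65.81900338]), [np.float64(1.0), np.float64(0.52)])
bore top (array([433.56534721, 404.44997447,  21.66435852]), [np.float64(0.08), np.float64(0.08)])
bore top (array([433.57797131, 406.73318936,  23.53300427]), [np.float64(0.22), np.float64(0.13)])
guide (array([526.86691313, 165.42824238,  32.06148319]), [np.float64(0.54), np.float64(0.35)])
guide (array([526.98030843, 166.04795205,  32.46428576]), [np.float64(0.28), np.float64(0.15)])
eye (array([363.26643302, 296.50898554, -11.23010543]), [np.float64(0.67), np.float64(0.4)])
eye (array([363.13285038, 300.0924893 ,   5.64831798]), [np.float64(0.16), np.float64(0.09)])
eye (array([363.1952868 , 296.95530563,   3.42105153]), [np.float64(0.03), np.float64(0.03)])
legtip (array([284.45545086, 264.67044785,  -1.17835184]), [np.float64(0.43), np.float64(0.25)])
```

Run:
```python
from h import *
T=np.load('/tmp/top.npz');P=cloud('top',T['d'])
for n in [0]:
    q=P.reshape(-1,3); q=q[(T['d'].ravel()>0)&(q[:,2]>60)&(q[:,2]<700)&(q[:,0]>250)]
    for x0 in range(300,700,40):
        for y0 in range(-40,640,40):
            k=q[(abs(q[:,0]-x0)<20)&(abs(q[:,1]-y0)<20)]
            if len(k)>8: print((x0,y0),k[:,2].max().round(0),end=' ')
q=P[130:225,360:480].reshape(-1,3); k=q[q[:,2]>60]; i=np.argmax(k[:,1]); print('\nmon max y',k[i]); 
S=np.load('/tmp/side.npz');P=cloud('side',S['d']).reshape(-1,3)
k=P[(P[:,1]<215)&(P[:,1]>60)&(P[:,0]>330)&(P[:,0]<560)&(P[:,2]>85)]
print(len(k)); 
for i in np.argsort(-k[:,1])[:2000:100]: print(k[i].round(0))
```

```text
(340, -40) 86.0 (340, 0) 80.0 (340, 40) 84.0 (340, 80) 86.0 (340, 120) 80.0 (340, 160) 180.0 (340, 560) 133.0 (340, 600) 132.0 (380, -40) 236.0 (380, 0) 308.0 (380, 40) 324.0 (380, 80) 324.0 (380, 120) 324.0 (380, 160) 322.0 (380, 560) 134.0 (380, 600) 133.0 (420, 40) 321.0 (420, 80) 321.0 (420, 120) 321.0 (420, 160) 322.0 (460, -40) 186.0 (460, 240) 82.0 (500, -40) 183.0 (500, 360) 146.0 (500, 400) 145.0 (500, 440) 145.0 (540, 320) 221.0 (540, 360) 223.0 (540, 400) 222.0 (540, 440) 222.0 (540, 480) 222.0 (540, 520) 223.0 (540, 560) 222.0 (540, 600) 221.0 (580, 320) 221.0 (580, 360) 223.0 (580, 400) 222.0 (580, 440) 223.0 (580, 480) 223.0 (580, 520) 223.0 (580, 560) 223.0 (580, 600) 223.0 (620, 320) 222.0 (620, 360) 223.0 (620, 400) 223.0 (620, 440) 223.0 (620, 480) 223.0 (620, 520) 223.0 (620, 560) 222.0 (620, 600) 222.0 (660, 320) 222.0 (660, 360) 224.0 (660, 400) 222.0 (660, 440) 224.0 (660, 480) 223.0 (660, 520) 222.0 (660, 560) 225.0 (660, 600) 222.0 
mon max y [318.65653506 348.48248899 907.97741656]
1832
[373. 163. 119.]
[373. 161. 184.]
[359. 160. 147.]
[398. 160. 311.]
[396. 159. 316.]
[402. 159. 314.]
[388. 159. 213.]
[372. 158. 240.]
[377. 158. 183.]
[359. 158. 116.]
[366. 157. 196.]
[368. 157. 168.]
[402. 156. 266.]
[354. 155.  89.]
[387. 141. 318.]
[391.  87. 160.]
[387.  84. 109.]
[383.  82.  87.]
[388.  77. 319.]
```

Run:
```python
from h import *
im,d,s=shot('side','side2.png'); P=cloud('side',d)
for v in range(0,200,12):
    r=[]
    for u in range(200,420,20):
        if d[v,u]>0: r.append(f"{u}:"+','.join(str(int(t)) for t in P[v,u]))
    print(v,' '.join(r))
```

```text
0 200:565,-854,287 220:435,358,445 240:406,346,443 260:316,-875,278 280:232,-882,275 300:149,-872,274 320:65,-872,272 340:-20,-876,269 360:-102,-870,268 380:-189,-878,265 400:-272,-871,264
12 200:603,-1265,177 220:437,355,428 240:406,346,426 260:316,-877,231 300:148,-864,229 320:60,-877,224 340:-23,-873,223 360:-108,-869,221 380:-196,-878,218 400:-279,-867,217
24 200:608,-1267,119 220:438,338,408 240:407,351,409 260:317,-877,183 280:230,-877,181 300:145,-866,180 320:59,-868,178 340:-29,-878,174 360:-114,-871,173 380:-202,-873,170 400:-291,-879,167
36 200:613,-1268,60 220:440,329,388 240:407,334,388 260:317,-872,135 280:229,-876,131 300:141,-878,129 320:55,-870,128 340:-32,-872,125 360:-122,-878,121 380:-211,-878,119 400:18,-16,305
48 200:617,-1258,1 220:441,315,366 240:408,332,369 260:373,298,360 280:228,-878,80 300:141,-865,81 320:51,-873,76 340:-40,-882,72 360:-127,-873,71 380:73,14,285 400:40,56,294
60 200:468,401,369 220:440,369,360 240:408,275,335 260:374,310,343 280:257,-561,111 300:138,-872,26 320:46,-879,22 340:-45,-884,18 360:101,-45,242 400:36,57,267
72 200:470,402,351 220:
[... 1060 characters left out ...]
 300:249,-13,25 320:194,-9,25 340:127,-53,2 360:84,-6,23 380:52,59,53 400:7,78,61
156 200:528,-4,2 220:471,18,11 240:416,24,13 260:368,156,79 280:310,46,20 300:257,49,20 320:204,50,19 340:143,20,1 360:94,42,11 380:50,70,24 400:3,83,29
168 200:523,64,2 220:470,65,0 240:417,70,1 260:368,155,46 280:313,80,3 300:260,80,1 320:208,83,1 340:157,89,2 360:106,91,2 380:60,110,10 400:11,115,11
180 200:518,126,1 220:460,250,72 240:418,136,3 260:368,135,1 280:318,139,1 300:268,141,1 320:222,159,9 340:170,148,1 360:120,150,1 380:71,153,1 400:25,162,4
192 200:513,193,7 220:462,242,36 240:418,221,21 260:371,194,3 280:323,193,0 300:275,196,0 320:229,203,3 340:181,202,0 360:134,204,0 380:87,207,0 400:40,210,0
```

View pics/side2.png

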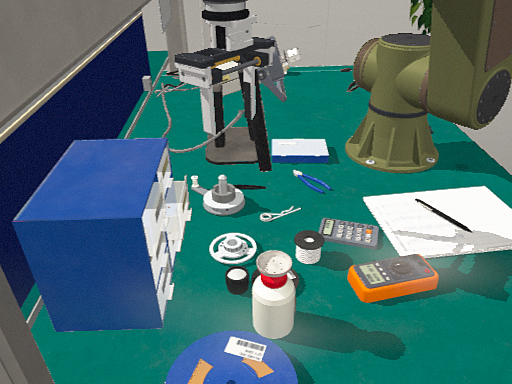

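```bash
python3 -c "
from h import *
rel(456,245,210,1.6)"
```

```text
pos [430.2 325.  230.3] rot [-3.1414 -0.      2.4081] t 1.68
tool shift m [-0.0727 -0.0422  0.0204]
wz deg 46.3 shift after turn [-0.0808  0.0234  0.0203]
```

Request:
play_rows --commands '[{"x": 0,"y": 0,"z": 0,"wx": 0,"wy": 0,"wz": 10,"grip": 1},{"x": 0,"y": 0,"z": 0,"wx": 0,"wy": 0,"wz": 10,"grip": 1},{"x": 0,"y": 0,"z": 0,"wx": 0,"wy": 0,"wz": 10,"grip": 1},{"x": 0,"y": 0,"z": 0,"wx": 0,"wy": 0,"wz": 10,"grip": 1},{"x": 0,"y": 0,"z": 0,"wx": 0,"wy": 0,"wz": 6.3,"grip": 1},{"x": -0.04,"y": 0.0117,"z": 0.01,"wx": 0,"wy": 0,"wz": 0,"grip": 1},{"x": -0.04,"y": 0.0117,"z": 0.01,"wx": 0,"wy": 0,"wz": 0,"grip": 1},{"x": 0,"y": 0,"z": 0,"wx": 0,"wy": 0,"wz": 0,"grip": 1},{"x": 0,"y": 0,"z": 0,"wx": 0,"wy": 0,"wz": 0,"grip": 1}]'

```text
clock: 2.8
eef_pos: [455.7, 246.1, 210.7]
eef_rot: [3.141, -0.0, 1.597]
wrist_force: [-0.4, -0.2, 0.4]
finger_gap: 94.0
```

Run:
```python
from h import *
im,d,s=shot('wrist','w3.png'); print(s['eef_pos'],s['eef_rot'],s['clock'],s['joints'].round(3))
c=cv2.resize(im[120:260,170:360],None,fx=4.2,fy=4.2,interpolation=cv2.INTER_CUBIC);cv2.imwrite('pics/w3z.png',c[:,:,::-1])
```

```text
[455.70238967 246.0987335  210.74052821] [ 3.14125205e+00 -3.21110642e-04  1.59737187e+00] 2.8 [0.424 0.224 1.604 0.    1.313 0.398]
```

View pics/w3z.png

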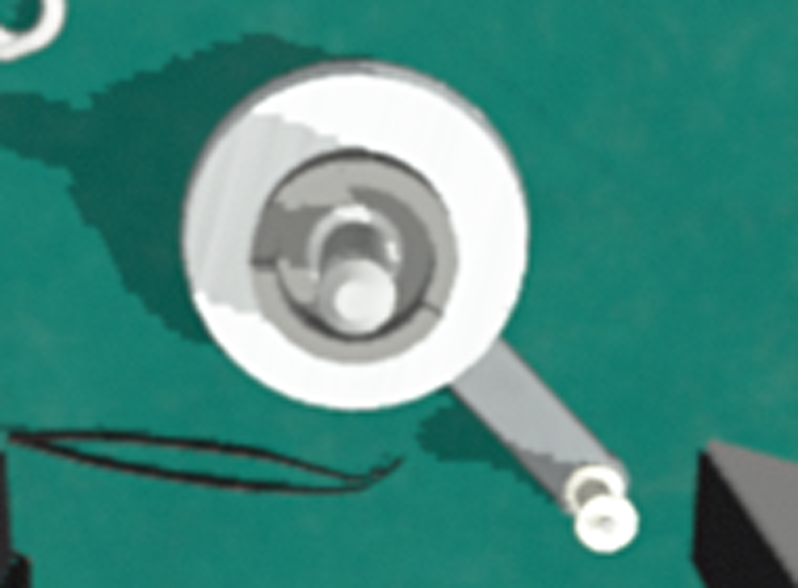

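Run:
```python
from h import *
z=np.load('/tmp/wrist.npz'); im=z['im']
c=cv2.resize(im[150:212,224:286],None,fx=9.5,fy=9.5,interpolation=cv2.INTER_CUBIC)
g=c.astype(float); g=255*np.clip((g-60)/(200-60),0,1); 
for k in range(0,62,10): cv2.putText(g,str(224+k),(int(k*9.5),10),0,.35,(255,0,0)); cv2.putText(g,str(150+k),(0,int(k*9.5)+10),0,.35,(255,0,0))
cv2.imwrite('pics/w3d.png',g[:,:,::-1].astype(np.uint8))
```

```text
(no output)
```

View pics/w3d.png

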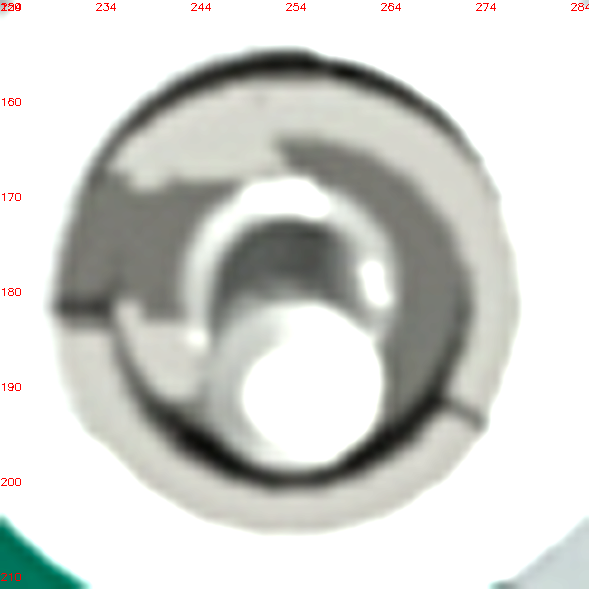

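Run:
```python
from m1 import *
z=np.load('/tmp/wrist.npz'); s=dict(eef_pos=z['pos'],eef_rot=z['rot'])
f=lambda a,b,h=44: onplane('wrist',224+a/9.5-.45,150+b/9.5-.45,h,s)
lo,li,ro,ri=f(55,322),f(113,325),f(483,425),f(440,398)
for a,b in((lo,ro),(li,ri)):
    d=b-a; print(np.arctan2(d[1],d[0]),np.linalg.norm(d))
ang=np.deg2rad(np.arange(0,360,1))
# rim outer bottom half + right by eye
pts=np.array([f(518,305),f(287,532),f(55,305),f(480,170),f(150,487),f(430,485),f(125,155) ]); c,r=fit(pts); print('rim',c,r)
# lower flange circle
im=z['im']
print('tip79',onplane('wrist',224+312/9.5-.45,150+392/9.5-.45,79,s))
# lower flange z 23.5: contour from zoom pic (scale 4.2 off 170,120)
g=lambda a,b:onplane('wrist',170+a/4.2-.4,120+b/4.2-.4,23.5,s)
c,r=fit(np.array([g(183,240),g(528,240),g(355,409),g(265,385),g(445,390),g(240,115),g(470,115),g(355,73)])); print('lower flange',c,r)
print('guide 39', onplane('wrist',170+605/4.2-.4,120+523/4.2-.4,39,s))
```

```text
-0.21647446705549014 49.52036161262835
-0.19919277891170686 37.64489215564568
rim [455.50124878 239.7209398 ] 25.86421912196076
tip79 [457.72852814 239.78845523  79.        ]
lower flange [455.88853213 239.17972968] 46.16298556211345
guide 39 [525.07018359 168.34094553  39.        ]
```

Run:
```python
from h import *
T=np.load('/tmp/top.npz');P=cloud('top',T['d']).reshape(-1,3)
S=np.load('/tmp/side.npz');Q=cloud('side',S['d']).reshape(-1,3)
for nm,A in(('top',P),('side',Q)):
    for y0 in range(290,480,15):
        k=A[(A[:,1]>y0)&(A[:,1]<y0+15)&(A[:,0]>455)&(A[:,0]<640)&(A[:,2]>60)&(A[:,2]<300)]
        o=[]
        for za in (60,90,120,150,180,210):
            kk=k[(k[:,2]>za)&(k[:,2]<za+30)]
            o.append(int(np.percentile(kk[:,0],2)) if len(kk)>4 else None)
        print(nm,y0,o)
A=np.vstack([P,Q]); k=A[(A[:,0]>330)&(A[:,0]<600)&(A[:,1]<215)&(A[:,1]>100)&(A[:,2]>90)&(A[:,2]<330)]
for x0 in range(330,600,20):
    kk=k[(k[:,0]>=x0)&(k[:,0]<x0+20)]
    if len(kk)>5: print('mon',x0,np.percentile(kk[:,1],98).round(),len(kk))
```

```text
top 290 [None, None, None, None, None, None]
top 305 [None, None, None, None, None, None]
top 320 [None, None, None, None, None, None]
top 335 [518, 517, 517, 543, 543, 544]
top 350 [517, 517, 517, 544, 543, 544]
top 365 [518, 517, 516, 544, 542, 545]
top 380 [508, 508, 516, 534, 542, 545]
top 395 [508, 508, 517, 534, 542, 544]
top 410 [512, 508, 516, 534, 542, 545]
top 425 [518, 517, 517, 544, 542, 545]
top 440 [517, 517, 517, 544, 544, 545]
top 455 [517, 518, 517, 536, 536, 545]
top 470 [543, 544, 543, 536, 536, 545]
side 290 [None, None, None, None, None, None]
side 305 [None, None, None, None, None, None]
side 320 [None, None, None, None, None, None]
side 335 [518, 518, 518, 544, 544, 545]
side 350 [518, 518, 518, 544, 543, 471]
side 365 [518, 517, 517, 544, 543, 457]
side 380 [511, 509, 517, 534, 543, 545]
side 395 [508, 508, 517, 534, 543, 545]
side 410 [510, 508, 517, 535, 543, 545]
side 425 [518, 517, 517, 545, 543, 545]
side 440 [518, 518, 518, None, 545, 546]
side 455 [518, 518, 518, 537, 537, 545]
side 470 [544, 545, 537, 536, 536, 545]
mon 330 159.0 36
mon 350 162.0 716
mon 370 161.0 1519
mon 390 158.0 782
mon 410 154.0 6
```

```bash
python3 -c "
from h import *
rel(433.6,405.8,120,-2.883)"
```

```text
pos [455.6 246.4 210.8] rot [ 3.1411e+00 -3.0000e-04  1.5976e+00] t 2.85
tool shift m [ 0.1599 -0.0178  0.0908]
wz deg -103.28 shift after turn [-0.0195  0.1597  0.0908]
```

Request:
play_rows --commands '[{"x": 0.04,"y": -0.0045,"z": 0,"wx": 0,"wy": 0,"wz": 0,"grip": 1},{"x": 0.04,"y": -0.0045,"z": 0,"wx": 0,"wy": 0,"wz": 0,"grip": 1},{"x": 0.04,"y": -0.0045,"z": 0,"wx": 0,"wy": 0,"wz": 0,"grip": 1},{"x": 0.04,"y": -0.0045,"z": 0,"wx": 0,"wy": 0,"wz": 0,"grip": 1},{"x": 0,"y": 0,"z": 0,"wx": 0,"wy": 0,"wz": -10.4,"grip": 1},{"x": 0,"y": 0,"z": 0,"wx": 0,"wy": 0,"wz": -10.4,"grip": 1},{"x": 0,"y": 0,"z": 0,"wx": 0,"wy": 0,"wz": -10.4,"grip": 1},{"x": 0,"y": 0,"z": 0,"wx": 0,"wy": 0,"wz": -10.4,"grip": 1},{"x": 0,"y": 0,"z": 0,"wx": 0,"wy": 0,"wz": -10.4,"grip": 1},{"x": 0,"y": 0,"z": 0,"wx": 0,"wy": 0,"wz": -10.4,"grip": 1},{"x": 0,"y": 0,"z": 0,"wx": 0,"wy": 0,"wz": -10.4,"grip": 1},{"x": 0,"y": 0,"z": 0.03,"wx": 0,"wy": 0,"wz": -10.4,"grip": 1},{"x": 0,"y": 0,"z": 0.03,"wx": 0,"wy": 0,"wz": -10.4,"grip": 1},{"x": 0,"y": 0,"z": 0.03,"wx": 0,"wy": 0,"wz": -9.7,"grip": 1},{"x": 0,"y": 0,"z": 0,"wx": 0,"wy": 0,"wz": 0,"grip": 1},{"x": 0,"y": 0,"z": 0,"wx": 0,"wy": 0,"wz": 0,"grip": 1}]'

```text
clock: 4.85
eef_pos: [433.8, 406.0, 121.8]
eef_rot: [3.141, 0.001, -2.887]
wrist_force: [-0.4, 0.2, 0.4]
finger_gap: 93.8
```

Run:
```python
from h import *
im,d,s=shot('wrist','w4.png'); rel(433.6,405.8,17,-2.883)
c=cv2.resize(im[60:330,80:430],None,fx=2.2,fy=2.2,interpolation=cv2.INTER_CUBIC);cv2.imwrite('pics/w4z.png',c[:,:,::-1])
```

```text
pos [434.  405.9 122.1] rot [ 3.1406e+00  2.0000e-03 -2.8870e+00] t 4.9
tool shift m [ 7.000e-04 -1.000e-04  1.051e-01]
wz deg -0.23 shift after turn [ 0.0004 -0.      0.1051]
```

View pics/w4z.png

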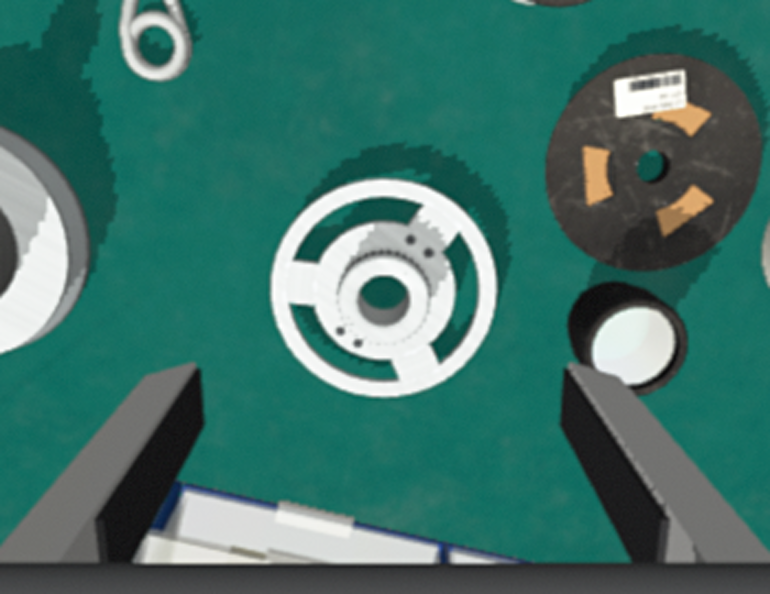

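The flange sits centred between the fingers, with its bore at (384,298) and rivets at (411,240), (429,253), (340,331) and (358,343). The loupe clears the right finger, but I'll close to about 66 mm first. Next I'll measure again from here.

Run:
```python
from m1 import *
z=np.load('/tmp/wrist.npz'); im=z['im']; s=dict(eef_pos=z['pos'],eef_rot=z['rot'])
f=lambda a,b,h=14: onplane('wrist',80+a/2.2-.3,60+b/2.2-.3,h,s)
Q=np.array([f(411,240),f(429,253),f(340,331),f(358,343)]); a,b=Q[:2].mean(0),Q[2:].mean(0); d=b-a
print('mid',(a+b)/2,'ang',np.arctan2(d[1],d[0]),'r',np.linalg.norm(d)/2)
c=np.array([f(271,288),f(497,288),f(384,397),f(384,179),f(300,210),f(465,210),f(305,370),f(465,368)]); print(fit(c))
print('hub top bore',f(384,298,26.8), 'loupe',f(635,345,36))
```

```text
mid [433.56900952 406.5945891   14.        ] ang -0.39271172486401307 r 23.71702468785136
(array([433.6838292 , 406.50745927]), np.float64(46.10027570588929))
hub top bore [432.30099798 406.23875687  26.8       ] loupe [423.75848221 502.58706936  36.        ]
```

Request:
play_rows --commands '[{"x": 0,"y": 0,"z": 0.035,"wx": 0,"wy": 0,"wz": 0,"grip": 0.7},{"x": 0,"y": 0,"z": 0.035,"wx": 0,"wy": 0,"wz": 0,"grip": 0.7},{"x": 0,"y": 0,"z": 0.025,"wx": 0,"wy": 0,"wz": 0,"grip": 0.7},{"x": 0,"y": 0,"z": 0.008,"wx": 0,"wy": 0,"wz": 0,"grip": 0.7},{"x": 0,"y": 0,"z": 0,"wx": 0,"wy": 0,"wz": 0,"grip": 0.7},{"x": 0,"y": 0,"z": 0,"wx": 0,"wy": 0,"wz": 0,"grip": 0.7}]'

```text
clock: 5.65
eef_pos: [434.3, 405.7, 18.9]
eef_rot: [3.141, 0.002, -2.885]
wrist_force: [0.2, 0.9, 0.4]
finger_gap: 65.8
```

Request:
play_rows --commands '[{"x": 0,"y": 0,"z": 0.0015,"wx": 0,"wy": 0,"wz": 0,"grip": 0.3},{"x": 0,"y": 0,"z": 0,"wx": 0,"wy": 0,"wz": 0,"grip": 0.2},{"x": 0,"y": 0,"z": 0,"wx": 0,"wy": 0,"wz": 0,"grip": 0.2},{"x": 0,"y": 0,"z": 0,"wx": 0,"wy": 0,"wz": 0,"grip": 0.2},{"x": 0,"y": 0,"z": -0.005,"wx": 0,"wy": 0,"wz": 0,"grip": 0.2},{"x": 0,"y": 0,"z": -0.03,"wx": 0,"wy": 0,"wz": 0,"grip": 0.2},{"x": 0,"y": 0,"z": -0.045,"wx": 0,"wy": 0,"wz": 0,"grip": 0.2},{"x": 0,"y": 0,"z": -0.045,"wx": 0,"wy": 0,"wz": 0,"grip": 0.2},{"x": 0,"y": 0,"z": 0,"wx": 0,"wy": 0,"wz": 0,"grip": 0.2}]' --squeeze 30

```text
clock: 6.78
eef_pos: [434.8, 406.0, 144.7]
eef_rot: [3.139, 0.006, -2.885]
wrist_force: [-0.0, 0.6, -2.3]
finger_gap: 35.0
```

Run:
```python
from h import *
im,d,s=shot('wrist','w5.png'); print(s['wrist_force'],s['finger_gap']); rel(456,239.7,142,-2.736)
c=cv2.resize(im[60:330,80:430],None,fx=2.2,fy=2.2,interpolation=cv2.INTER_CUBIC);cv2.imwrite('pics/w5z.png',c[:,:,::-1])
```

```text
[-0.02743447  0.58921286 -2.30442355] 34.987615040700355
pos [434.  405.4 142.1] rot [ 3.1407e+00  2.2000e-03 -2.8846e+00] t 6.83
tool shift m [ 2.090e-02 -1.658e-01 -1.000e-04]
wz deg -8.51 shift after turn [ 4.520e-02 -1.609e-01  1.000e-04]
```

View pics/w5z.png

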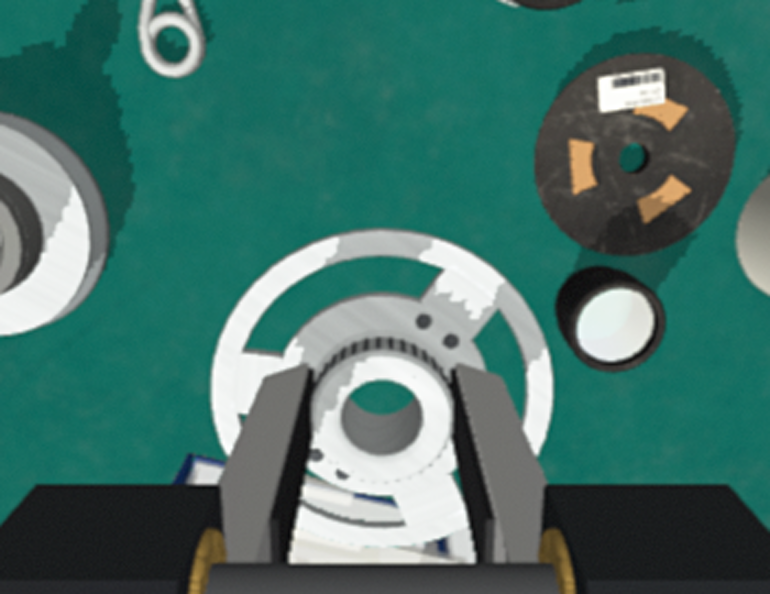

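Run:
```python
from m1 import *
z=np.load('/tmp/wrist.npz'); im=z['im']; s=dict(eef_pos=z['pos'],eef_rot=z['rot'])
M=R.from_euler('xyz',s['eef_rot']).as_matrix()
f=lambda a,b,h: M.T@(onplane('wrist',80+a/2.2-.3,60+b/2.2-.3,s['eef_pos'][2]+h,s)-s['eef_pos'])
for h in (9.4,):
    c=np.array([f(341,417,h),f(423,417,h),f(382,378,h),f(382,455,h)]); print('bore tool',fit(c))
a=(f(423,321,-3.4)+f(451,341,-3.4))/2; b=(f(316,455,-3.4)+f(342,475,-3.4))/2; print('rivet mid',(a+b)/2, 'r',np.linalg.norm(a-b)/2)
d=M@(b-a); print('ang',np.arctan2(d[1],d[0]))
c=np.array([f(211,385,-3.4),f(553,385,-3.4),f(382,229,-3.4),f(382,546,-3.4)]); print('ring tool',fit(c))
```

```text
bore tool (array([-0.06692597, -0.33495556]), np.float64(10.372779236554729))
rivet mid [-0.97465049 -0.42202367  3.40443391] r 24.124392717437463
ang -0.38323039497832445
ring tool (array([-0.28892927, -0.2922678 ]), np.float64(45.565014940322364))
```

Request:
play_rows --commands '[{"x": 0.0052,"y": -0.0415,"z": 0,"wx": 0,"wy": 0,"wz": 0,"grip": 0.2},{"x": 0.0052,"y": -0.0415,"z": 0,"wx": 0,"wy": 0,"wz": 0,"grip": 0.2},{"x": 0.0052,"y": -0.0415,"z": 0,"wx": 0,"wy": 0,"wz": 0,"grip": 0.2},{"x": 0.0053,"y": -0.0413,"z": 0,"wx": 0,"wy": 0,"wz": 0,"grip": 0.2},{"x": 0,"y": 0,"z": 0,"wx": 0,"wy": 0,"wz": -8.3,"grip": 0.2},{"x": 0,"y": 0,"z": 0.02,"wx": 0,"wy": 0,"wz": 0,"grip": 0.2},{"x": 0,"y": 0,"z": 0.015,"wx": 0,"wy": 0,"wz": 0,"grip": 0.2},{"x": 0,"y": 0,"z": 0,"wx": 0,"wy": 0,"wz": 0,"grip": 0.2},{"x": 0,"y": 0,"z": 0,"wx": 0,"wy": 0,"wz": 0,"grip": 0.2}]'

```text
clock: 7.95
eef_pos: [455.7, 239.6, 106.1]
eef_rot: [3.142, -0.0, -2.74]
wrist_force: [0.6, 0.2, -1.2]
finger_gap: 35.1
```

Run:
```python
from h import *
im,d,s=shot('wrist','w6.png'); print(s['wrist_force'],s['finger_gap'],s['qd'].round(3)); rel(456,239.7,100,-2.74)
c=cv2.resize(im[60:330,80:430],None,fx=2.2,fy=2.2,interpolation=cv2.INTER_CUBIC);cv2.imwrite('pics/w6z.png',c[:,:,::-1])
shot('side','side6.png'); im=cv2.imread('pics/side6.png'); cv2.imwrite('pics/side6z.png',cv2.resize(im[80:240,130:330],None,fx=3.5,fy=3.5,interpolation=cv2.INTER_CUBIC))
```

```text
[ 0.63388673  0.22412574 -1.18107286] 35.067937143983634 [-0.001 -0.011 -0.005 -0.002 -0.001  0.001]
pos [455.9 239.6 106.4] rot [-3.1416e+00  6.0000e-04 -2.7397e+00] t 8.0
tool shift m [-0.0001 -0.      0.0064]
wz deg 0.02 shift after turn [-0.0002 -0.      0.0064]
```

View pics/w6z.png

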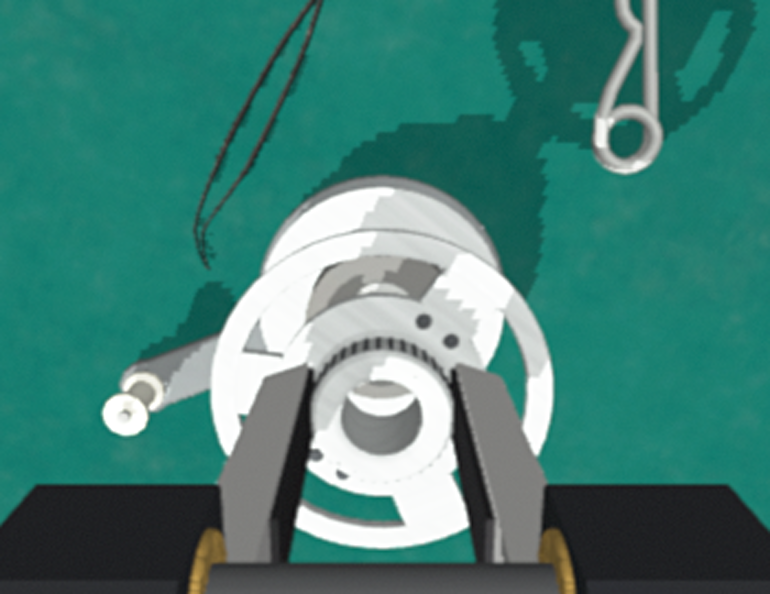

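View pics/side6z.png

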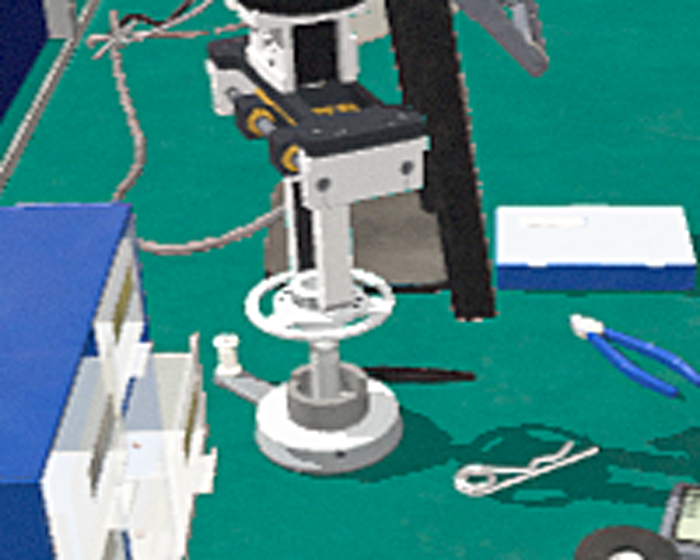

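The flange is over the spindle: the lit spindle tip shows at (382,398), inside the bore. I'll lower it in steps and watch the force.

Request:
play_rows --commands '[{"x": 0,"y": 0,"z": 0.007,"wx": 0,"wy": 0,"wz": 0,"grip": 0.2},{"x": 0,"y": 0,"z": 0.007,"wx": 0,"wy": 0,"wz": 0,"grip": 0.2},{"x": 0,"y": 0,"z": 0.007,"wx": 0,"wy": 0,"wz": 0,"grip": 0.2},{"x": 0,"y": 0,"z": 0.005,"wx": 0,"wy": 0,"wz": 0,"grip": 0.2},{"x": 0,"y": 0,"z": 0,"wx": 0,"wy": 0,"wz": 0,"grip": 0.2}]'

```text
clock: 8.68
eef_pos: [455.5, 239.4, 79.5]
eef_rot: [-3.142, -0.001, -2.74]
wrist_force: [-0.4, 0.8, -0.8]
finger_gap: 35.1
```

Request:
play_rows --commands '[{"x": 0,"y": 0,"z": 0.006,"wx": 0,"wy": 0,"wz": 0,"grip": 0.2},{"x": 0,"y": 0,"z": 0.006,"wx": 0,"wy": 0,"wz": 0,"grip": 0.2},{"x": 0,"y": 0,"z": 0.006,"wx": 0,"wy": 0,"wz": 0,"grip": 0.2},{"x": 0,"y": 0,"z": 0,"wx": 0,"wy": 0,"wz": 0,"grip": 0.2}]'

```text
clock: 9.18
eef_pos: [455.4, 239.3, 61.4]
eef_rot: [-3.142, -0.001, -2.74]
wrist_force: [-0.6, 0.4, -0.7]
finger_gap: 34.8
```

Request:
play_rows --commands '[{"x": 0,"y": 0,"z": 0.003,"wx": 0,"wy": 0,"wz": 0,"grip": 0.2},{"x": 0,"y": 0,"z": 0.003,"wx": 0,"wy": 0,"wz": 0,"grip": 0.2},{"x": 0,"y": 0,"z": 0.002,"wx": 0,"wy": 0,"wz": 0,"grip": 0.2},{"x": 0,"y": 0,"z": 0,"wx": 0,"wy": 0,"wz": 0,"grip": 0.2}]'

```text
clock: 9.68
eef_pos: [455.6, 239.4, 53.8]
eef_rot: [3.142, -0.0, -2.74]
wrist_force: [0.2, -0.4, -1.5]
finger_gap: 35.0
```

Request:
play_rows --commands '[{"x": 0,"y": 0,"z": 0.0015,"wx": 0,"wy": 0,"wz": 0,"grip": 0.2},{"x": 0,"y": 0,"z": 0.001,"wx": 0,"wy": 0,"wz": 0,"grip": 0.2},{"x": 0,"y": 0,"z": 0,"wx": 0,"wy": 0,"wz": 0,"grip": 0.2}]'

```text
clock: 10.05
eef_pos: [455.6, 239.4, 51.4]
eef_rot: [-3.142, -0.0, -2.74]
wrist_force: [-0.3, -0.3, -1.0]
finger_gap: 35.4
```

Request:
play_rows --commands '[{"x": 0,"y": 0,"z": 0.001,"wx": 0,"wy": 0,"wz": 0,"grip": 0.2},{"x": 0,"y": 0,"z": 0,"wx": 0,"wy": 0,"wz": 0,"grip": 0.2}]'

```text
clock: 10.3
eef_pos: [455.6, 239.4, 50.4]
eef_rot: [3.142, -0.0, -2.74]
wrist_force: [-0.3, 0.1, -1.1]
finger_gap: 35.3
```

Request:
play_rows --commands '[{"x": 0,"y": 0,"z": 0,"wx": 0,"wy": 0,"wz": 0,"grip": 0.6},{"x": 0,"y": 0,"z": 0,"wx": 0,"wy": 0,"wz": 0,"grip": 0.6},{"x": 0,"y": 0,"z": -0.03,"wx": 0,"wy": 0,"wz": 0,"grip": 0.6},{"x": 0,"y": 0,"z": -0.04,"wx": 0,"wy": 0,"wz": 0,"grip": 0.6},{"x": 0,"y": 0,"z": -0.02,"wx": 0,"wy": 0,"wz": 0,"grip": 0.6},{"x": 0,"y": 0,"z": 0,"wx": 0,"wy": 0,"wz": 0,"grip": 0.6}]'

```text
clock: 11.05
eef_pos: [456.2, 239.7, 141.6]
eef_rot: [3.142, 0.003, -2.74]
wrist_force: [-0.3, -0.4, -0.0]
finger_gap: 56.4
```

Run:
```python
from h import *
im,d,s=shot('wrist','w7.png'); rel(456,239.7,52,1.9)
a=cv2.resize(im[60:330,80:430],None,fx=1.48,fy=1.48,interpolation=cv2.INTER_CUBIC)[:,:,::-1]
shot('side','side7.png'); im=cv2.imread('pics/side7.png'); b=cv2.resize(im[150:240,160:260],(440,396),interpolation=cv2.INTER_CUBIC)
c=np.zeros((400,800,3),np.uint8); a=cv2.resize(a,(400,308)); b=cv2.resize(b,(400,360)); c[:308,:400]=a; c[:360,400:]=b; cv2.imwrite('pics/c7.png',c)
```

```text
pos [455.7 239.5 140.3] rot [ 3.1416e+00  6.0000e-04 -2.7397e+00] t 11.1
tool shift m [-0.0003  0.0001  0.0883]
wz deg 94.16 shift after turn [0.0001 0.0004 0.0883]
```

View pics/c7.png

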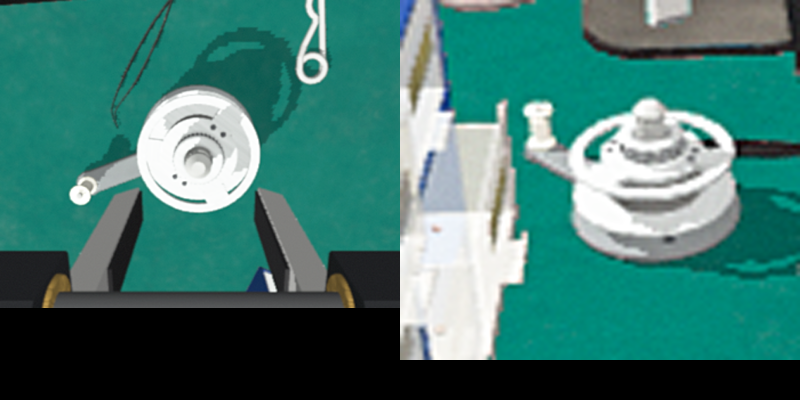

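The flange is on the spindle with its rivets visible. Next I'll check its height and level from the depth data and the ring fit.

```bash
cat > lev.py <<'E'
from m1 import *
def lev(cx=455.8,cy=239.6):
    z=np.load('/tmp/wrist.npz'); s=dict(eef_pos=z['pos'],eef_rot=z['rot'])
    P=cloud('wrist',z['d'],s).reshape(-1,3); r=np.hypot(P[:,0]-cx,P[:,1]-cy)
    k=P[(r>38)&(r<44)&(P[:,2]>38)&(P[:,2]<70)]; A=np.c_[k[:,:2]-[cx,cy],np.ones(len(k))]
    x=np.linalg.lstsq(A,k[:,2],rcond=None)[0]; print('ring',len(k),'plane slopes,z',x.round(3),'median',np.median(k[:,2]))
    g=P[(P[:,2]<8)&(P[:,2]>-8)&(r>70)&(r<120)]; print('bench',np.median(g[:,2]))
lev()
E
python3 lev.py
```

```text
ring 1955 plane slopes,z [-4.0000e-03 -1.0000e-03  4.7387e+01] median 47.45370114119828
bench 2.606732513819395
```

Request:
play_rows --commands '[{"x": 0,"y": 0,"z": -0.05,"wx": 0,"wy": 0,"wz": 0,"grip": 0.6},{"x": 0,"y": 0,"z": -0.055,"wx": 0,"wy": 0,"wz": 0,"grip": 0.6},{"x": 0,"y": 0,"z": -0.01,"wx": 0,"wy": 0,"wz": 9.4,"grip": 0.6},{"x": 0,"y": 0,"z": 0,"wx": 0,"wy": 0,"wz": 9.4,"grip": 0.6},{"x": 0,"y": 0,"z": 0,"wx": 0,"wy": 0,"wz": 9.4,"grip": 0.6},{"x": 0,"y": 0,"z": 0,"wx": 0,"wy": 0,"wz": 9.4,"grip": 0.6},{"x": 0,"y": 0,"z": 0,"wx": 0,"wy": 0,"wz": 9.4,"grip": 0.6},{"x": 0,"y": 0,"z": 0,"wx": 0,"wy": 0,"wz": 9.4,"grip": 0.6},{"x": 0,"y": 0,"z": 0,"wx": 0,"wy": 0,"wz": 9.4,"grip": 0.6},{"x": 0,"y": 0,"z": 0,"wx": 0,"wy": 0,"wz": 9.4,"grip": 0.6},{"x": 0,"y": 0,"z": 0,"wx": 0,"wy": 0,"wz": 9.4,"grip": 0.6},{"x": 0,"y": 0,"z": 0,"wx": 0,"wy": 0,"wz": 9.4,"grip": 0.6},{"x": 0,"y": 0,"z": 0,"wx": 0,"wy": 0,"wz": 0,"grip": 0.6},{"x": 0,"y": 0,"z": 0,"wx": 0,"wy": 0,"wz": 0,"grip": 0.6}]'

```text
clock: 12.9
eef_pos: [455.6, 239.4, 254.8]
eef_rot: [-3.141, 0.0, 1.906]
wrist_force: [-0.2, 0.8, -0.5]
finger_gap: 56.4
```

```bash
python3 - <<'E'
from h import *
im,d,s=shot('wrist','w8.png'); rel(456,239.7,52,1.9)
c=cv2.resize(im[110:230,170:330],None,fx=5,fy=5,interpolation=cv2.INTER_CUBIC);cv2.imwrite('pics/w8z.png',c[:,:,::-1])
E
python3 lev.py
```

```text
pos [455.6 239.4 254.9] rot [-3.1409e+00  1.0000e-04  1.9058e+00] t 12.95
tool shift m [1.000e-04 6.000e-04 2.029e-01]
wz deg 0.33 shift after turn [1.000e-04 4.000e-04 2.029e-01]
ring 1030 plane slopes,z [-2.0000e-03  2.0000e-03  4.7532e+01] median 47.56309764207475
bench 2.6431187190191565
```

View pics/w8z.png

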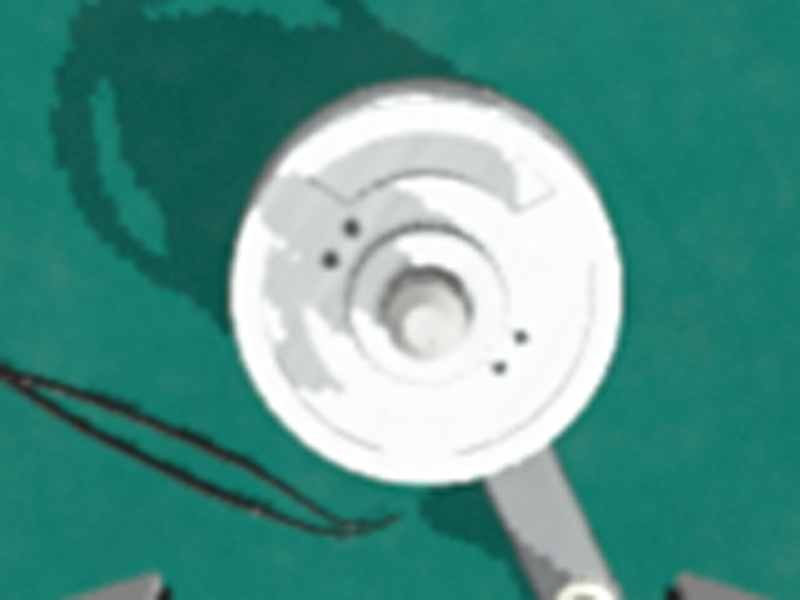

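Run:
```python
from m1 import *
z=np.load('/tmp/wrist.npz'); im=z['im']; s=dict(eef_pos=z['pos'],eef_rot=z['rot'])
f=lambda a,b,h=48: onplane('wrist',170+a/5-.4,110+b/5-.4,h,s)
a=(f(352,228)+f(330,261))/2; b=(f(520,337)+f(499,369))/2; d=b-a
print('mid',(a+b)/2,'ang',np.arctan2(d[1],d[0]),'r',np.linalg.norm(d)/2)
print(fit(np.array([f(229,285),f(624,285),f(425,485),f(290,430),f(560,430)])))
```

```text
mid [455.73245781 239.29513333  48.        ] ang -0.243050771460188 r 23.607946723615285
(array([455.45533245, 240.09527801]), np.float64(46.18554616311257))
```

Request:
play_rows --commands '[{"x": 0,"y": 0,"z": 0.05,"wx": 0,"wy": 0,"wz": 0,"grip": 0.6},{"x": 0,"y": 0,"z": 0.05,"wx": 0,"wy": 0,"wz": 0,"grip": 0.6},{"x": 0,"y": 0,"z": 0.05,"wx": 0,"wy": 0,"wz": 0,"grip": 0.6},{"x": 0,"y": 0,"z": 0.04,"wx": 0,"wy": 0,"wz": 0,"grip": 0.6},{"x": 0,"y": 0,"z": 0.012,"wx": 0,"wy": 0,"wz": 0,"grip": 0.6},{"x": 0,"y": 0,"z": 0,"wx": 0,"wy": 0,"wz": 0,"grip": 0.6},{"x": 0,"y": 0,"z": 0,"wx": 0,"wy": 0,"wz": 0,"grip": 0.6}]' --squeeze 40

```text
clock: 13.82
eef_pos: [456.5, 239.8, 55.0]
eef_rot: [3.139, -0.0, 1.903]
wrist_force: [-0.1, -0.7, -0.0]
finger_gap: 55.9
```

Request:
play_rows --commands '[{"x": 0,"y": 0,"z": 0.002,"wx": 0,"wy": 0,"wz": 0,"grip": 0.2},{"x": 0,"y": 0,"z": 0,"wx": 0,"wy": 0,"wz": 0,"grip": 0.2},{"x": 0,"y": 0,"z": 0,"wx": 0,"wy": 0,"wz": 0,"grip": 0.2},{"x": 0,"y": 0,"z": 0,"wx": 0,"wy": 0,"wz": 5,"grip": 0.2},{"x": 0,"y": 0,"z": 0,"wx": 0,"wy": 0,"wz": 5,"grip": 0.2},{"x": 0,"y": 0,"z": 0,"wx": 0,"wy": 0,"wz": 0,"grip": 0.2}]'

```text
clock: 14.58
eef_pos: [456.1, 239.9, 51.9]
eef_rot: [3.14, -0.001, 1.729]
wrist_force: [2.0, 3.6, 2.7]
finger_gap: 34.8
```

```bash
python3 -c "
from h import *
s=manip.read_state();print(s['moment'],s['wrist_force'],s['eef_rot'])"
```

```text
[ 0.67370921 -0.35523207  0.22400966] [1.96429907 3.56179928 2.70396305] [ 3.14016803e+00 -6.02714201e-04  1.72909837e+00]
```

Turning it takes about 0.22 N m, so the grip is carrying the drum. I'll continue.

Request:
play_rows --commands '[{"x": 0,"y": 0,"z": 0,"wx": 0,"wy": 0,"wz": 5,"grip": 0.2},{"x": 0,"y": 0,"z": 0,"wx": 0,"wy": 0,"wz": 5,"grip": 0.2},{"x": 0,"y": 0,"z": 0,"wx": 0,"wy": 0,"wz": 5,"grip": 0.2},{"x": 0,"y": 0,"z": 0,"wx": 0,"wy": 0,"wz": 5,"grip": 0.2},{"x": 0,"y": 0,"z": 0,"wx": 0,"wy": 0,"wz": 3,"grip": 0.2},{"x": 0,"y": 0,"z": 0,"wx": 0,"wy": 0,"wz": 0,"grip": 0.2},{"x": 0,"y": 0,"z": 0,"wx": 0,"wy": 0,"wz": -0.5,"grip": 0.6},{"x": 0,"y": 0,"z": 0,"wx": 0,"wy": 0,"wz": 0,"grip": 0.6},{"x": 0,"y": 0,"z": -0.04,"wx": 0,"wy": 0,"wz": 0,"grip": 0.6},{"x": 0,"y": 0,"z": -0.05,"wx": 0,"wy": 0,"wz": 0,"grip": 0.6},{"x": 0,"y": 0,"z": -0.05,"wx": 0,"wy": 0,"wz": 0,"grip": 0.6},{"x": 0,"y": 0,"z": -0.02,"wx": 0,"wy": 0,"wz": 0,"grip": 0.6},{"x": 0,"y": 0,"z": 0,"wx": 0,"wy": 0,"wz": 0,"grip": 0.6},{"x": 0,"y": 0,"z": 0,"wx": 0,"wy": 0,"wz": 0,"grip": 0.6}]'

```text
clock: 16.32
eef_pos: [455.2, 239.2, 210.0]
eef_rot: [-3.14, 0.001, 1.336]
wrist_force: [-0.4, -0.0, -0.9]
finger_gap: 56.3
```

```bash
python3 - <<'E'
from h import *
im,d,s=shot('wrist','w9.png'); print(s['eef_pos'],s['eef_rot'])
c=cv2.resize(im[110:260,170:350],None,fx=4.4,fy=4,interpolation=cv2.INTER_CUBIC);c=cv2.resize(im[120:255,170:350],None,fx=4.4,fy=4.4,interpolation=cv2.INTER_CUBIC);cv2.imwrite('pics/w9z.png',c[:,:,::-1])
E
python3 lev.py
```

```text
[455.19216787 239.17899343 210.02410082] [-3.13993853e+00  1.33997364e-03  1.33575610e+00]
ring 1306 plane slopes,z [-3.000e-03  3.000e-03  4.758e+01] median 47.64876538755556
bench 2.686742862210167
```

View pics/w9z.png

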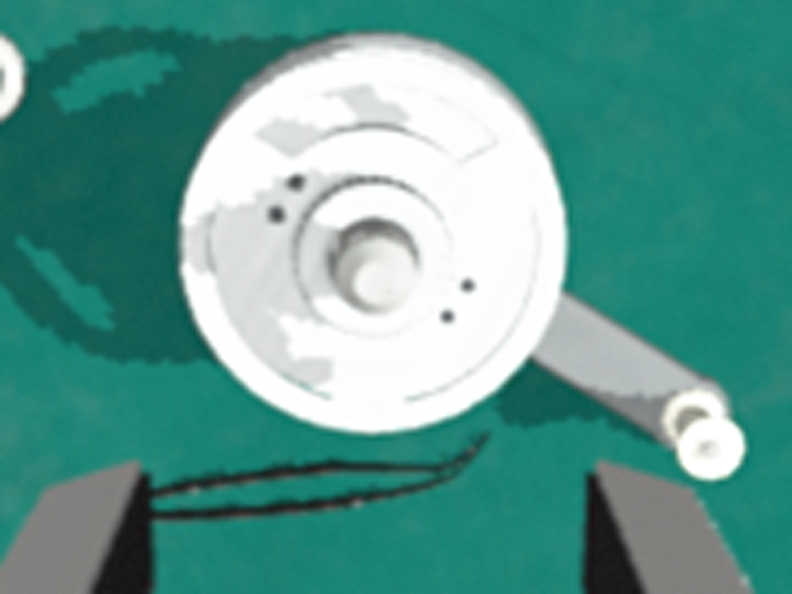

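Run:
```python
from m1 import *
z=np.load('/tmp/wrist.npz'); im=z['im']; s=dict(eef_pos=z['pos'],eef_rot=z['rot'])
f=lambda a,b,h=48: onplane('wrist',170+a/4.4-.4,120+b/4.4-.4,h,s)
a=(f(297,183)+f(276,214))/2; b=(f(468,285)+f(447,316))/2; d=b-a
print('mid',(a+b)/2,'ang',np.arctan2(d[1],d[0]),'r',np.linalg.norm(d)/2)
print(fit(np.array([f(181,240),f(568,240),f(375,433),f(240,375),f(505,380)])))
# clip in top image
T=np.load('/tmp/top.npz'); hsv=cv2.cvtColor(T['im'],cv2.COLOR_RGB2HSV); m=((hsv[...,1]<90)&(hsv[...,2]>110)).astype(np.uint8)
n,l,st,ce=cv2.connectedComponentsWithStats(m); i=l[226,296] or 39
ys,xs=np.nonzero(l==39); p=np.array([onplane('top',x,y,2.5) for x,y in zip(xs,ys)]); print('clip top bbox',p.min(0),p.max(0))
np.save('/tmp/clip_top.npy',p)
rel(365,297,140,.47)
```

```text
mid [455.09247073 239.67105778  48.        ] ang -0.7819612079949916 r 23.71987304355258
(array([455.59331934, 239.83294276]), np.float64(45.674945186643036))
clip top bbox [282.86077687 254.60979682   2.5       ] [377.19678982 310.99256657   2.5       ]
pos [455.2 239.2 209.9] rot [-3.1396e+00  1.5000e-03  1.3358e+00] t 16.38
tool shift m [ 0.0353 -0.101   0.0701]
wz deg 49.6 shift after turn [-0.0542 -0.0924  0.0699]
```

Request:
play_rows --commands '[{"x": 0.0118,"y": -0.0337,"z": 0,"wx": 0,"wy": 0,"wz": 0,"grip": 0.6},{"x": 0.0118,"y": -0.0337,"z": 0,"wx": 0,"wy": 0,"wz": 0,"grip": 0.6},{"x": 0.0118,"y": -0.0337,"z": 0,"wx": 0,"wy": 0,"wz": 0,"grip": 0.6},{"x": 0,"y": 0,"z": 0.015,"wx": 0,"wy": 0,"wz": 9.9,"grip": 0.6},{"x": 0,"y": 0,"z": 0.015,"wx": 0,"wy": 0,"wz": 9.9,"grip": 0.6},{"x": 0,"y": 0,"z": 0.015,"wx": 0,"wy": 0,"wz": 9.9,"grip": 0.6},{"x": 0,"y": 0,"z": 0.015,"wx": 0,"wy": 0,"wz": 9.9,"grip": 0.6},{"x": 0,"y": 0,"z": 0.01,"wx": 0,"wy": 0,"wz": 9.9,"grip": 0.6},{"x": 0,"y": 0,"z": 0,"wx": 0,"wy": 0,"wz": 0,"grip": 0.6},{"x": 0,"y": 0,"z": 0,"wx": 0,"wy": 0,"wz": 0,"grip": 0.6}]'

```text
clock: 17.62
eef_pos: [365.6, 297.4, 141.4]
eef_rot: [3.142, 0.0, 0.476]
wrist_force: [0.6, 0.3, 1.1]
finger_gap: 56.2
```

Run:
```python
from h import *
im,d,s=shot('wrist','w10.png'); print(s['eef_pos'],s['eef_rot'],s['clock'])
c=cv2.resize(im[130:310,150:360],None,fx=3.3,fy=3.3,interpolation=cv2.INTER_CUBIC);cv2.imwrite('pics/w10z.png',c[:,:,::-1])
```

```text
[365.55309195 297.43298161 141.3848378 ] [3.14152579e+00 4.27603465e-04 4.75661550e-01] 17.625
```

View pics/w10z.png

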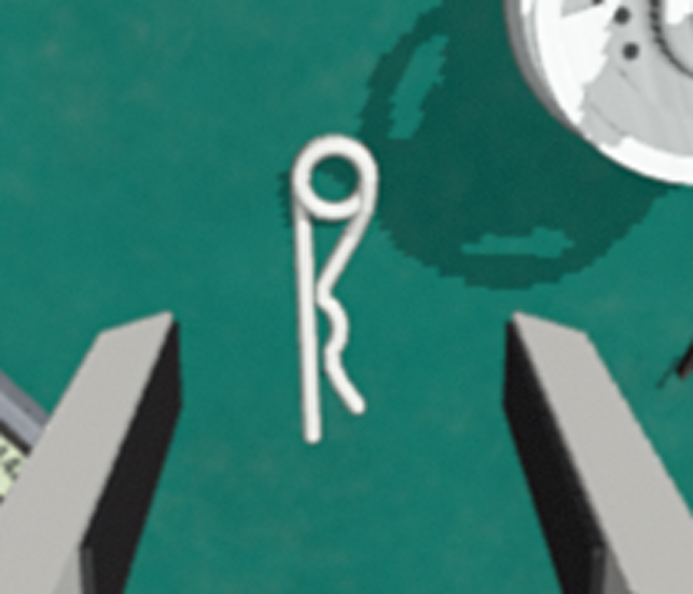

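Run:
```python
from m1 import *
z=np.load('/tmp/wrist.npz'); im=z['im']; s=dict(eef_pos=z['pos'],eef_rot=z['rot'])
M=R.from_euler('xyz',s['eef_rot']).as_matrix()
f=lambda a,b,h=2.5: onplane('wrist',150+a/3.3-.35,130+b/3.3-.35,h,s)
p=f(305,230); q=f(313,425); d=q-p; a=np.arctan2(d[1],d[0]); print('leg angle',a,'tip',f(313,443),'len p-q',np.linalg.norm(d))
ux=np.array([np.cos(a),np.sin(a),0]); uy=np.array([-np.sin(a),np.cos(a),0])
tip=f(313,443)-ux*0; print('eye from leg:',tip-86.5*ux+10*uy)
for h in (2.5,5,7.5):
    pts=np.array([f(292,180,h),f(379,180,h),f(336,135,h),f(336,222,h)]); print('eye',h,fit(pts))
E=tip-86.5*ux+10*uy; print('yaw',a+np.pi-2*np.pi if a>0 else a+np.pi); rel(E[0],E[1],2,a+np.pi)
# second view heights: side cam eye
S=np.load('/tmp/side.npz')
```

```text
leg angle -2.6351505659301724 tip [282.77347373 264.97865901   2.5       ] len p-q 64.24492027686107
eye from leg: [363.26632681 298.1923701    2.5       ]
eye 2.5 (array([362.77075458, 298.04831415]), np.float64(13.082519874938301))
eye 5 (array([363.33055704, 298.31754461]), np.float64(12.97958236428473))
eye 7.5 (array([363.8903595 , 298.58677506]), np.float64(12.876644853607893))
yaw 0.5064420876596207
pos [365.6 297.5 141.6] rot [ 3.1416 -0.      0.4749] t 17.68
tool shift m [-0.0018 -0.0017  0.1396]
wz deg -1.81 shift after turn [-0.0017 -0.0018  0.1396]
```

Request:
play_rows --commands '[{"x": -0.0017,"y": -0.0018,"z": 0.04,"wx": 0,"wy": 0,"wz": -1.8,"grip": 0.5},{"x": 0,"y": 0,"z": 0.045,"wx": 0,"wy": 0,"wz": 0,"grip": 0.5},{"x": 0,"y": 0,"z": 0.035,"wx": 0,"wy": 0,"wz": 0,"grip": 0.5},{"x": 0,"y": 0,"z": 0.01,"wx": 0,"wy": 0,"wz": 0,"grip": 0.5},{"x": 0,"y": 0,"z": 0,"wx": 0,"wy": 0,"wz": 0,"grip": 0.5},{"x": 0,"y": 0,"z": 0,"wx": 0,"wy": 0,"wz": 0,"grip": 0.5}]'

```text
clock: 18.42
eef_pos: [364.0, 298.8, 12.8]
eef_rot: [-3.141, -0.002, 0.503]
wrist_force: [0.0, -0.5, 0.2]
finger_gap: 46.9
```

Run:
```python
from h import *
rel(363.3,298.2,2,.506)
im,d,s=shot('wrist','w11.png')
c=cv2.resize(im[130:310,150:360],None,fx=3.3,fy=3.3,interpolation=cv2.INTER_CUBIC);cv2.imwrite('pics/w11z.png',c[:,:,::-1])
```

```text
pos [364.  298.8  12.8] rot [-3.1413e+00 -2.2000e-03  5.0350e-01] t 18.43
tool shift m [-0.0009  0.0002  0.0108]
wz deg -0.14 shift after turn [-0.0009  0.0002  0.0108]
```

View pics/w11z.png

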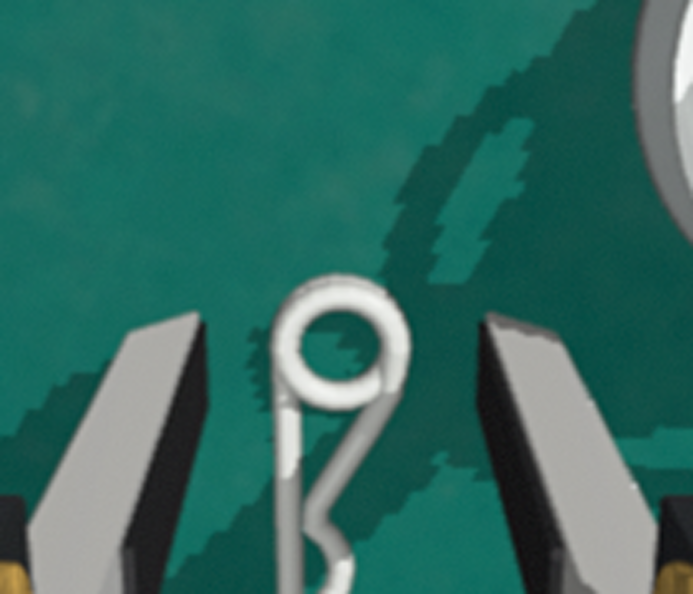

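Request:
play_rows --commands '[{"x": -0.001,"y": 0,"z": 0.006,"wx": 0,"wy": 0,"wz": 0,"grip": 0.5},{"x": 0,"y": 0,"z": 0.0045,"wx": 0,"wy": 0,"wz": 0,"grip": 0.5},{"x": 0,"y": 0,"z": 0,"wx": 0,"wy": 0,"wz": 0,"grip": 0.5},{"x": 0,"y": 0,"z": 0,"wx": 0,"wy": 0,"wz": 0,"grip": 0.15},{"x": 0,"y": 0,"z": 0,"wx": 0,"wy": 0,"wz": 0,"grip": 0.15},{"x": 0,"y": 0,"z": 0,"wx": 0,"wy": 0,"wz": 0,"grip": 0.15},{"x": 0,"y": 0,"z": 0,"wx": 0,"wy": 0,"wz": 0,"grip": 0.15}]' --squeeze 50

```text
clock: 19.35
eef_pos: [362.4, 297.8, 1.0]
eef_rot: [-3.142, -0.0, 0.503]
wrist_force: [-0.0, 0.2, 1.4]
finger_gap: 23.4
```

Request:
play_rows --commands '[{"x": 0,"y": 0,"z": -0.01,"wx": 0,"wy": 0,"wz": 0,"grip": 0.15},{"x": 0,"y": 0,"z": -0.04,"wx": 0,"wy": 0,"wz": 0,"grip": 0.15},{"x": 0,"y": 0,"z": -0.05,"wx": 0,"wy": 0,"wz": 0,"grip": 0.15},{"x": 0,"y": 0,"z": -0.04,"wx": 0,"wy": 0,"wz": 0,"grip": 0.15},{"x": 0,"y": 0,"z": 0,"wx": 0,"wy": 0,"wz": -9.7,"grip": 0.15},{"x": 0,"y": 0,"z": 0,"wx": 0,"wy": 0,"wz": -9.7,"grip": 0.15},{"x": 0,"y": 0,"z": 0,"wx": 0,"wy": 0,"wz": -9.7,"grip": 0.15},{"x": 0,"y": 0,"z": 0,"wx": 0,"wy": 0,"wz": -9.7,"grip": 0.15},{"x": 0,"y": 0,"z": 0,"wx": 0,"wy": 0,"wz": -9.7,"grip": 0.15},{"x": 0,"y": 0,"z": 0,"wx": 0,"wy": 0,"wz": -9.7,"grip": 0.15},{"x": 0,"y": 0,"z": 0,"wx": 0,"wy": 0,"wz": -9.7,"grip": 0.15},{"x": 0,"y": 0,"z": 0,"wx": 0,"wy": 0,"wz": -9.7,"grip": 0.15},{"x": 0,"y": 0,"z": 0,"wx": 0,"wy": 0,"wz": -9.7,"grip": 0.15},{"x": 0,"y": 0,"z": 0,"wx": 0,"wy": 0,"wz": -9.7,"grip": 0.15},{"x": 0,"y": 0,"z": 0,"wx": 0,"wy": 0,"wz": -9.4,"grip": 0.15},{"x": 0,"y": 0,"z": 0,"wx": 0,"wy": 0,"wz": 0,"grip": 0.15},{"x": 0,"y": 0,"z": 0,"wx": 0,"wy": 0,"wz": 0,"grip": 0.15}]'

```text
clock: 21.48
eef_pos: [362.4, 297.8, 141.3]
eef_rot: [3.141, 0.0, 2.356]
wrist_force: [0.1, -0.1, -0.8]
finger_gap: 23.8
```

Run:
```python
from h import *
rel(370.6,338.3,100,2.36)
im,d,s=shot('wrist','w12.png'); print(s['finger_gap'])
c=cv2.resize(im[60:330,90:420],None,fx=2.2,fy=2.2,interpolation=cv2.INTER_CUBIC);cv2.imwrite('pics/w12z.png',c[:,:,::-1])
```

```text
pos [362.4 297.8 141.3] rot [3.1413e+00 1.0000e-04 2.3564e+00] t 21.48
tool shift m [0.0228 0.0345 0.0413]
wz deg -0.21 shift after turn [0.0227 0.0346 0.0413]
23.76669416397204
```

View pics/w12z.png

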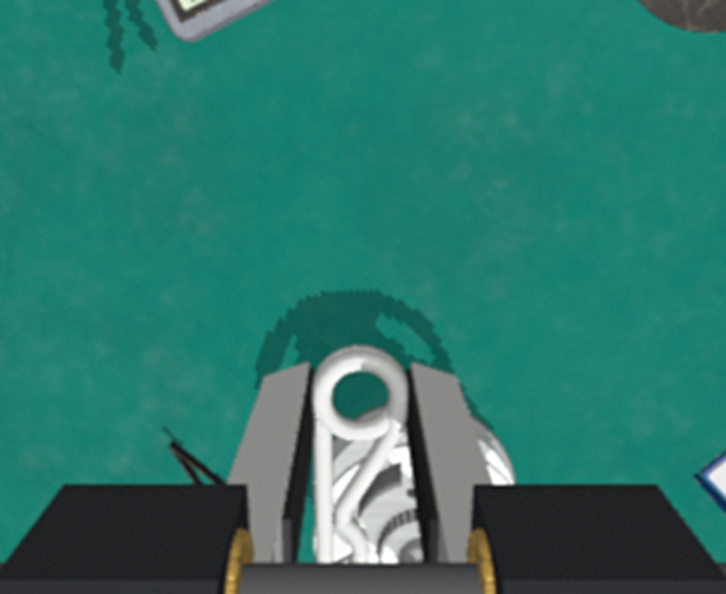

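Request:
play_rows --commands '[{"x": 0.0228,"y": 0.0345,"z": 0,"wx": 0,"wy": 0,"wz": 0,"grip": 0.15},{"x": 0,"y": 0,"z": 0.04,"wx": 0,"wy": 0,"wz": 0,"grip": 0.15},{"x": 0,"y": 0,"z": 0.037,"wx": 0,"wy": 0,"wz": 0,"grip": 0.15},{"x": 0,"y": 0,"z": 0,"wx": 0,"wy": 0,"wz": 0,"grip": 0.15},{"x": 0,"y": 0,"z": 0,"wx": 0,"wy": 0,"wz": 0,"grip": 0.15},{"x": 0,"y": 0,"z": 0,"wx": 0,"wy": 0,"wz": 0,"grip": 0.15}]'

```text
clock: 22.28
eef_pos: [371.2, 338.8, 65.5]
eef_rot: [3.139, 0.0, 2.36]
wrist_force: [0.7, 0.8, -1.2]
finger_gap: 23.9
```

Run:
```python
from h import *
rel(370.6,338.3,64.5,2.36)
im,d,s=shot('wrist','w13.png'); print(s['finger_gap'])
a=cv2.resize(im[60:330,90:420],(400,327),interpolation=cv2.INTER_CUBIC)[:,:,::-1]
im,d,s=shot('side','side13.png'); b=cv2.resize(im[140:260,170:310],(700,600),interpolation=cv2.INTER_CUBIC)[:,:,::-1]
cv2.imwrite('pics/w13z.png',a);cv2.imwrite('pics/side13z.png',b)
im,d,s=shot('top','top13.png'); b=cv2.resize(im[110:250,230:390],None,fx=4.2,fy=4.2,interpolation=cv2.INTER_CUBIC)[:,:,::-1]; cv2.imwrite('pics/top13z.png',b)
```

```text
pos [371.2 338.8  65.5] rot [3.1391e+00 3.0000e-04 2.3596e+00] t 22.27
tool shift m [ 0.     -0.0008  0.001 ]
wz deg -0.02 shift after turn [ 0.     -0.0008  0.001 ]
23.892460645342286
```

View pics/w13z.png

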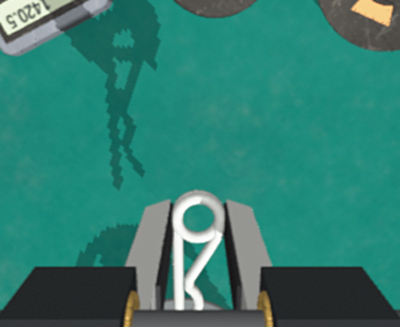

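View pics/side13z.png

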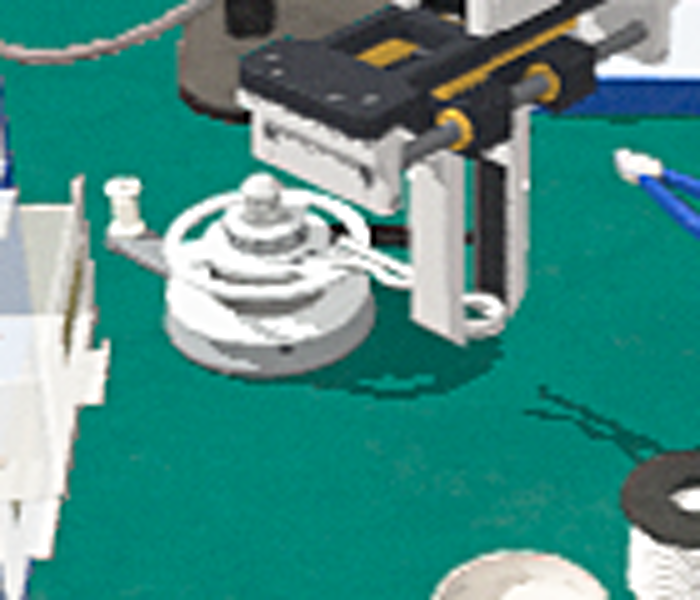

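View pics/top13z.png

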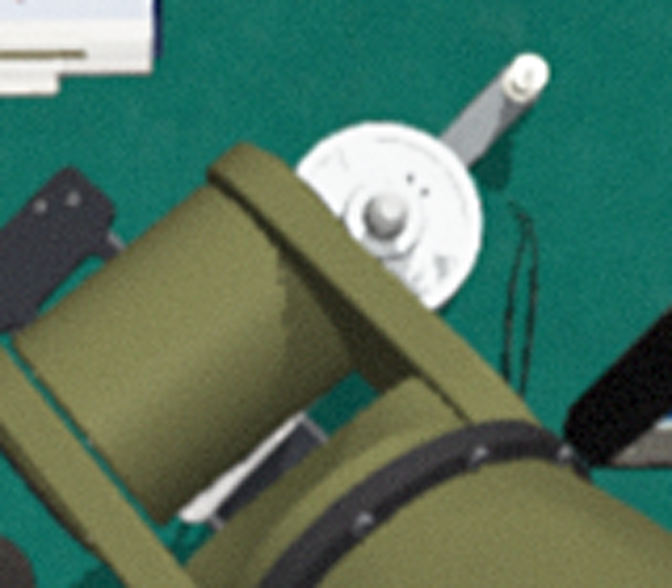

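Run:
```python
from h import *
z=np.load('/tmp/wrist.npz'); im=z['im']
c=cv2.resize(im[205:325,205:305],None,fx=5,fy=5,interpolation=cv2.INTER_CUBIC);cv2.imwrite('pics/w13y.png',c[:,:,::-1])
z=np.load('/tmp/side.npz'); im=z['im']
c=cv2.resize(im[165:215,190:290],None,fx=8,fy=8,interpolation=cv2.INTER_CUBIC).astype(float);c=255*np.clip((c-100)/155,0,1)**1.5;cv2.imwrite('pics/side13y.png',c[:,:,::-1].astype(np.uint8))
```

```text
(no output)
```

View pics/w13y.png

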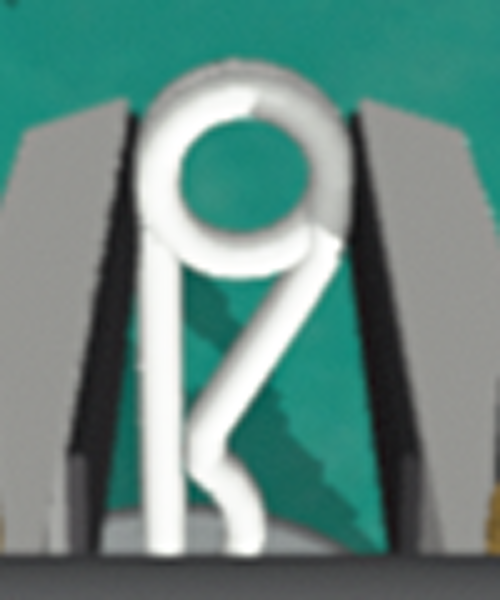

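View pics/side13y.png

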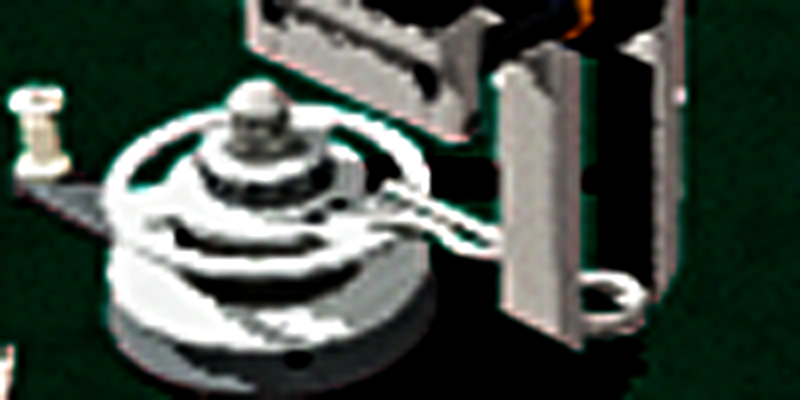

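Run:
```python
from m1 import *
z=np.load('/tmp/wrist.npz'); s=dict(eef_pos=z['pos'],eef_rot=z['rot']); M=R.from_euler('xyz',s['eef_rot']).as_matrix()
f=lambda a,b,h: M.T@(onplane('wrist',205+a/5-.4,205+b/5-.4,s['eef_pos'][2]+h,s)-s['eef_pos'])
p,q=f(162,270,1.5),f(166.5,540,1.5); print('leg in tool',p,q,'angle',np.arctan2(q[1]-p[1],-(q[0]-p[0])))
c=[f(135,175,4),f(355,175,4),f(243,62,4),f(243,278,4)]; print('eye tool',fit(np.array(c)))
# side: tip expected
h=s['eef_rot'][2]-np.pi; ux=np.array([np.cos(h),np.sin(h),0]); uy=np.array([-np.sin(h),np.cos(h),0]); e=s['eef_pos']+[0,0,1.5]
print('h',h)
for nm,P in dict(tip=e+86.5*ux-10*uy,bent=e+74.5*ux+5*uy,legmid=e+50*ux-10*uy,hole=[455.8,239.6,66],sptop=[455.8,239.6,79],mouth=np.array([455.8,239.6,66])-9*ux).items(): print(nm,((proj('side',P)[0]-[190,165]+.4)*8).round(0), np.round(P,1))
```

```text
leg in tool [-10.52660478 -10.57752041  -1.52259302] [-46.57756771 -10.47843081  -1.5109804 ] angle 0.0027485909014919236
eye tool (array([ 2.81305644, -0.95486596]), np.float64(12.750848440992119))
h -0.7819808989262329
tip [373. 174.] [425.5 270.8  67. ]
bent [365. 212.] [427.5 289.9  67. ]
legmid [472. 222.] [399.6 296.5  67. ]
hole [263. 122.] [455.8 239.6  66. ]
sptop [261.  81.] [455.8 239.6  79. ]
mouth [286. 133.] [449.4 245.9  66. ]
```

Run:
```python
from m1 import *
z=np.load('/tmp/side.npz'); im=z['im'].astype(int); d=z['d']
w=np.load('/tmp/wrist.npz'); s=dict(eef_pos=w['pos'],eef_rot=w['rot'])
h=s['eef_rot'][2]-np.pi; ux=np.array([np.cos(h),np.sin(h),0]); uy=np.array([-np.sin(h),np.cos(h),0]); e=s['eef_pos']+[0,0,1.5]
for t in (45,55,65,70,75,80,84,86.5): 
    print(t, proj('side',e+t*ux-10*uy)[0].round(2),end=' ')
print()
for u in range(236,254,2): print(u,[int(x) for x in im[184:200,u].mean(1)])
```

```text
45 [250.34 193.19] 55 [246.87 191.51] 65 [243.45 189.85] 70 [241.75 189.03] 75 [240.06 188.21] 80 [238.39 187.4 ] 84 [237.06 186.76] 86.5 [236.23 186.36] 
236 [67, 8, 86, 69, 78, 191, 243, 226, 241, 200, 255, 255, 179, 190, 203, 203]
238 [121, 0, 36, 196, 255, 160, 209, 225, 241, 173, 255, 167, 175, 200, 202, 204]
240 [255, 255, 224, 199, 255, 246, 166, 235, 254, 144, 154, 204, 206, 198, 208, 205]
242 [254, 255, 255, 255, 237, 253, 242, 174, 255, 209, 155, 212, 212, 210, 210, 190]
244 [70, 4, 4, 10, 4, 101, 255, 243, 211, 255, 187, 78, 33, 47, 73, 112]
246 [71, 21, 31, 51, 28, 50, 131, 255, 241, 183, 254, 255, 161, 46, 55, 57]
248 [83, 32, 35, 54, 33, 57, 83, 138, 255, 240, 96, 255, 255, 97, 51, 55]
250 [81, 53, 24, 43, 15, 43, 82, 71, 141, 255, 239, 159, 254, 157, 45, 50]
252 [212, 195, 171, 173, 174, 179, 185, 184, 177, 218, 245, 229, 238, 193, 154, 162]
```

```bash
cat > ax.py <<'E'
from h import *
s=manip.read_state(); M=R.from_euler('xyz',s['eef_rot']).as_matrix()
d=M.T@(np.array([455.75,239.65,66])-s['eef_pos']); print('t',s['clock'],'axis in tool',d.round(2),'tcp dist',-d[0].round(2),'pos',s['eef_pos'].round(1),'rot',s['eef_rot'].round(4))
f=M.T@s['wrist_force']; print('force tool',f.round(1),'mom tool',(M.T@s['moment']).round(2),'gap',round(s['finger_gap'],1))
E
python3 ax.py
```

```text
t 22.425 axis in tool [-129.96  -10.4    -1.16] tcp dist 129.96 pos [370.8 338.6  64.8] rot [3.1401e+00 2.0000e-04 2.3599e+00]
force tool [ 0.3 -0.4  0.6] mom tool [ 0.07 -0.01 -0.02] gap 23.7
```

Request:
play_rows --commands '[{"x": -0.01,"y": -0.0004,"z": 0,"wx": 0,"wy": 0,"wz": 0,"grip": 0.15},{"x": -0.01,"y": 0,"z": 0,"wx": 0,"wy": 0,"wz": 0,"grip": 0.15},{"x": -0.01,"y": 0,"z": 0,"wx": 0,"wy": 0,"wz": 0,"grip": 0.15},{"x": 0,"y": 0,"z": 0,"wx": 0,"wy": 0,"wz": 0,"grip": 0.15},{"x": 0,"y": 0,"z": 0,"wx": 0,"wy": 0,"wz": 0,"grip": 0.15}]' --squeeze 55

```text
clock: 23.05
eef_pos: [391.5, 316.9, 63.9]
eef_rot: [-3.141, -0.0, 2.36]
wrist_force: [1.3, -0.8, -0.1]
finger_gap: 23.8
```

```bash
python3 ax.py
python3 - <<'E'
from h import *
im,d,s=shot('side','side14.png')
c=cv2.resize(im[165:215,190:290],None,fx=8,fy=8,interpolation=cv2.INTER_CUBIC);cv2.imwrite('pics/side14y.png',c[:,:,::-1])
E
```

```text
t 23.05 axis in tool [-99.99  -9.53  -2.11] tcp dist 99.99 pos [391.5 316.9  63.9] rot [-3.1414e+00 -1.0000e-04  2.3598e+00]
force tool [-1.5  0.4  0.1] mom tool [ 0.1   0.04 -0.02] gap 23.8
```

View pics/side14y.png

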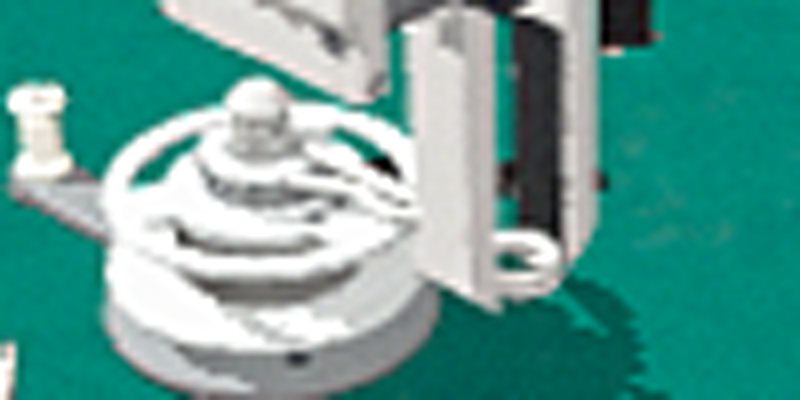

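Request:
play_rows --commands '[{"x": -0.003,"y": 0,"z": -0.0005,"wx": 0,"wy": 0,"wz": 0,"grip": 0.15},{"x": -0.003,"y": 0,"z": 0,"wx": 0,"wy": 0,"wz": 0,"grip": 0.15},{"x": -0.002,"y": 0,"z": 0,"wx": 0,"wy": 0,"wz": 0,"grip": 0.15},{"x": -0.002,"y": 0,"z": 0,"wx": 0,"wy": 0,"wz": 0,"grip": 0.15},{"x": 0,"y": 0,"z": 0,"wx": 0,"wy": 0,"wz": 0,"grip": 0.15}]'

```text
clock: 23.72
eef_pos: [398.7, 309.8, 64.4]
eef_rot: [-3.142, 0.0, 2.36]
wrist_force: [-0.5, 0.3, 0.3]
finger_gap: 23.5
```

```bash
python3 ax.py
```

```text
t 23.725 axis in tool [-89.91  -9.58  -1.57] tcp dist 89.91 pos [398.7 309.8  64.4] rot [-3.1415  0.      2.3599]
force tool [ 0.6 -0.1 -0.3] mom tool [0.05 0.04 0.04] gap 23.5
```

Request:
play_rows --commands '[{"x": -0.002,"y": 0,"z": 0,"wx": 0,"wy": 0,"wz": 0,"grip": 0.15},{"x": -0.002,"y": 0,"z": 0,"wx": 0,"wy": 0,"wz": 0,"grip": 0.15},{"x": -0.002,"y": 0,"z": 0,"wx": 0,"wy": 0,"wz": 0,"grip": 0.15},{"x": 0,"y": 0,"z": 0,"wx": 0,"wy": 0,"wz": 0,"grip": 0.15}]'

```text
clock: 24.22
eef_pos: [403.0, 305.6, 64.5]
eef_rot: [3.142, 0.0, 2.36]
wrist_force: [0.0, 0.0, -0.1]
finger_gap: 23.6
```

```bash
python3 ax.py
```

```text
t 24.225 axis in tool [-83.87  -9.61  -1.54] tcp dist 83.87 pos [403.  305.6  64.5] rot [3.1415 0.     2.3599]
force tool [-0.   0.1  0.1] mom tool [ 0.05  0.06 -0.  ] gap 23.6
```

Request:
play_rows --commands '[{"x": -0.003,"y": 0,"z": 0,"wx": 0,"wy": 0,"wz": 0,"grip": 0.15},{"x": -0.003,"y": 0,"z": 0,"wx": 0,"wy": 0,"wz": 0,"grip": 0.15},{"x": -0.003,"y": 0,"z": 0,"wx": 0,"wy": 0,"wz": 0,"grip": 0.15},{"x": -0.003,"y": 0,"z": 0,"wx": 0,"wy": 0,"wz": 0,"grip": 0.15},{"x": 0,"y": 0,"z": 0,"wx": 0,"wy": 0,"wz": 0,"grip": 0.15}]'

```text
clock: 24.85
eef_pos: [411.6, 297.1, 64.5]
eef_rot: [3.142, 0.0, 2.36]
wrist_force: [-0.7, 0.5, -0.4]
finger_gap: 23.5
```

```bash
python3 ax.py
python3 - <<'E'
from h import *
im,d,s=shot('side','side15.png')
c=cv2.resize(im[165:215,190:290],None,fx=8,fy=8,interpolation=cv2.INTER_CUBIC);cv2.imwrite('pics/side15y.png',c[:,:,::-1])
E
```

```text
t 24.85 axis in tool [-71.79  -9.62  -1.54] tcp dist 71.79 pos [411.6 297.1  64.5] rot [3.1415e+00 1.0000e-04 2.3598e+00]
force tool [ 0.8 -0.1  0.4] mom tool [-0.05 -0.05 -0.01] gap 23.5
```

View pics/side15y.png

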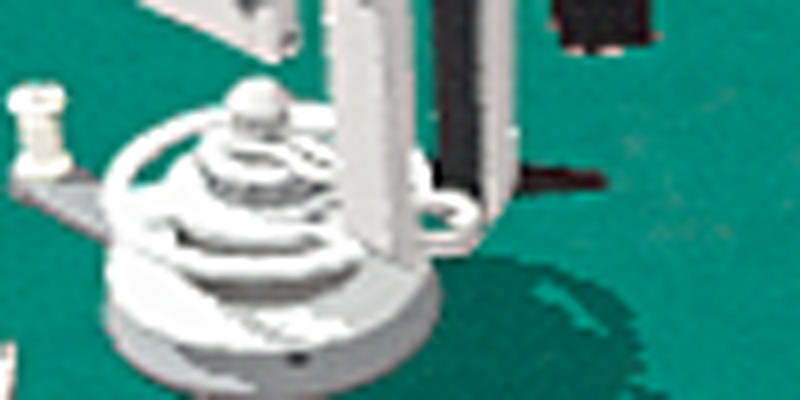

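The leg goes in freely, and the bent leg is now beside the spindle at about (270,150). I'll push on over the spring.

Request:
play_rows --commands '[{"x": -0.003,"y": 0,"z": 0,"wx": 0,"wy": 0,"wz": 0,"grip": 0.15},{"x": -0.003,"y": 0,"z": 0,"wx": 0,"wy": 0,"wz": 0,"grip": 0.15},{"x": -0.003,"y": 0,"z": 0,"wx": 0,"wy": 0,"wz": 0,"grip": 0.15}]' --squeeze 60

```text
clock: 25.28
eef_pos: [418.0, 291.1, 64.6]
eef_rot: [3.141, -0.0, 2.36]
wrist_force: [-1.3, 5.9, -0.7]
finger_gap: 23.6
```

```bash
python3 ax.py
```

```text
t 25.275 axis in tool [-63.05  -9.93  -1.46] tcp dist 63.05 pos [418.  291.1  64.6] rot [ 3.1409e+00 -3.0000e-04  2.3602e+00]
force tool [5.1 3.3 0.7] mom tool [-0.68  0.98 -0.19] gap 23.6
```

Request:
play_rows --commands '[{"x": -0.003,"y": 0,"z": 0,"wx": 0,"wy": 0,"wz": 0,"grip": 0.15},{"x": -0.003,"y": 0,"z": 0,"wx": 0,"wy": 0,"wz": 0,"grip": 0.15},{"x": -0.003,"y": 0,"z": 0,"wx": 0,"wy": 0,"wz": 0,"grip": 0.15},{"x": 0,"y": 0,"z": 0,"wx": 0,"wy": 0,"wz": 0,"grip": 0.15}]'

```text
clock: 25.78
eef_pos: [425.2, 284.6, 64.8]
eef_rot: [3.14, 0.001, 2.36]
wrist_force: [4.7, 2.8, 0.2]
finger_gap: 23.4
```

```bash
python3 ax.py
```

```text
t 25.775 axis in tool [-53.35 -10.39  -1.14] tcp dist 53.35 pos [425.2 284.6  64.8] rot [3.1396e+00 1.0000e-03 2.3602e+00]
force tool [-1.3  5.3 -0.2] mom tool [-0.97 -0.29 -0.24] gap 23.4
```

Request:
play_rows --commands '[{"x": -0.002,"y": 0,"z": 0,"wx": 0,"wy": 0,"wz": 0,"grip": 0.15},{"x": -0.002,"y": 0,"z": 0,"wx": 0,"wy": 0,"wz": 0,"grip": 0.15},{"x": -0.002,"y": 0,"z": 0,"wx": 0,"wy": 0,"wz": 0,"grip": 0.15},{"x": 0,"y": 0,"z": 0,"wx": 0,"wy": 0,"wz": 0,"grip": 0.15}]'

```text
clock: 26.28
eef_pos: [429.2, 280.1, 64.7]
eef_rot: [3.141, 0.001, 2.36]
wrist_force: [6.4, 0.1, -1.2]
finger_gap: 23.5
```

```bash
python3 ax.py
```

```text
t 26.275 axis in tool [-47.35 -10.    -1.27] tcp dist 47.35 pos [429.2 280.1  64.7] rot [3.1406e+00 1.1000e-03 2.3601e+00]
force tool [-4.5  4.6  1.2] mom tool [-0.77 -0.81 -0.27] gap 23.5
```

Request:
play_rows --commands '[{"x": -0.001,"y": 0,"z": 0,"wx": 0,"wy": 0,"wz": 0,"grip": 0.15},{"x": -0.001,"y": 0,"z": 0,"wx": 0,"wy": 0,"wz": 0,"grip": 0.15},{"x": 0,"y": 0,"z": 0,"wx": 0,"wy": 0,"wz": 0,"grip": 0.15},{"x": 0,"y": 0,"z": 0,"wx": 0,"wy": 0,"wz": 0,"grip": 0.15}]'

```text
clock: 26.78
eef_pos: [430.0, 278.8, 64.5]
eef_rot: [3.141, 0.0, 2.36]
wrist_force: [4.6, 1.7, 0.1]
finger_gap: 23.3
```

```bash
python3 ax.py
```

```text
t 26.775 axis in tool [-45.87  -9.68  -1.49] tcp dist 45.87 pos [430.  278.8  64.5] rot [3.1414e+00 3.0000e-04 2.3601e+00]
force tool [-2.   4.5 -0.1] mom tool [-0.79 -0.51 -0.26] gap 23.3
```

Request:
play_rows --commands '[{"x": -0.001,"y": 0,"z": 0,"wx": 0,"wy": 0,"wz": 0,"grip": 0.15},{"x": 0,"y": 0,"z": 0,"wx": 0,"wy": 0,"wz": 0,"grip": 0.15},{"x": 0,"y": 0,"z": 0,"wx": 0,"wy": 0,"wz": 0,"grip": 0.15}]'

```text
clock: 27.15
eef_pos: [430.5, 278.3, 64.4]
eef_rot: [-3.142, -0.0, 2.36]
wrist_force: [3.6, 3.8, -0.5]
finger_gap: 23.6
```

```bash
python3 ax.py
```

```text
t 27.15 axis in tool [-45.14  -9.62  -1.58] tcp dist 45.14 pos [430.5 278.3  64.4] rot [-3.1416e+00 -2.0000e-04  2.3601e+00]
force tool [0.1 5.2 0.5] mom tool [-0.84  0.09 -0.19] gap 23.6
```

Request:
play_rows --commands '[{"x": 0,"y": 0,"z": 0,"wx": 0,"wy": 0,"wz": 0,"grip": 0.45},{"x": 0,"y": 0,"z": 0,"wx": 0,"wy": 0,"wz": 0,"grip": 0.45},{"x": 0,"y": 0,"z": 0,"wx": 0,"wy": 0,"wz": 0,"grip": 0.45},{"x": 0,"y": 0,"z": -0.02,"wx": 0,"wy": 0,"wz": 0,"grip": 0.45},{"x": 0,"y": 0,"z": -0.04,"wx": 0,"wy": 0,"wz": 0,"grip": 0.45},{"x": 0,"y": 0,"z": -0.05,"wx": 0,"wy": 0,"wz": 0,"grip": 0.45},{"x": 0,"y": 0,"z": -0.04,"wx": 0,"wy": 0,"wz": 0,"grip": 0.45},{"x": 0,"y": 0,"z": 0,"wx": 0,"wy": 0,"wz": 0,"grip": 0.45},{"x": 0,"y": 0,"z": 0,"wx": 0,"wy": 0,"wz": 0,"grip": 0.45}]'

```text
clock: 28.28
eef_pos: [430.2, 278.0, 213.4]
eef_rot: [-3.14, -0.0, 2.36]
wrist_force: [0.1, 0.4, -0.8]
finger_gap: 42.3
```

```bash
python3 ax.py
python3 - <<'E'
from h import *
im,d,s=shot('wrist','w16.png')
c=cv2.resize(im[120:290,170:350],None,fx=3.5,fy=3.5,interpolation=cv2.INTER_CUBIC);cv2.imwrite('pics/w16z.png',c[:,:,::-1])
im,d,s=shot('side','side16.png')
c=cv2.resize(im[165:215,190:290],None,fx=8,fy=8,interpolation=cv2.INTER_CUBIC);cv2.imwrite('pics/side16y.png',c[:,:,::-1])
E
python3 lev.py
```

```text
t 28.275 axis in tool [-45.19  -8.98 147.44] tcp dist 45.19 pos [430.2 278.  213.4] rot [-3.1402e+00 -4.0000e-04  2.3601e+00]
force tool [0.2 0.3 0.8] mom tool [-0.   -0.02  0.03] gap 42.3
ring 1071 plane slopes,z [-4.7000e-02  6.8000e-02  4.9025e+01] median 47.553524761533936
bench 2.56502248423638
```

View pics/w16z.png

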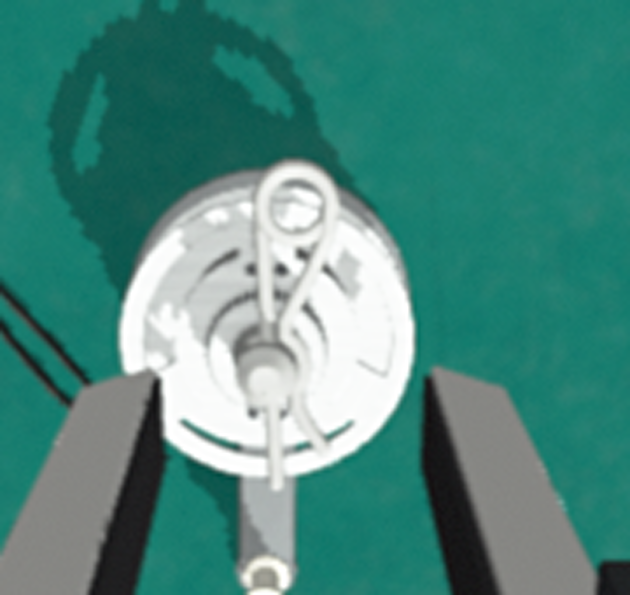

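View pics/side16y.png

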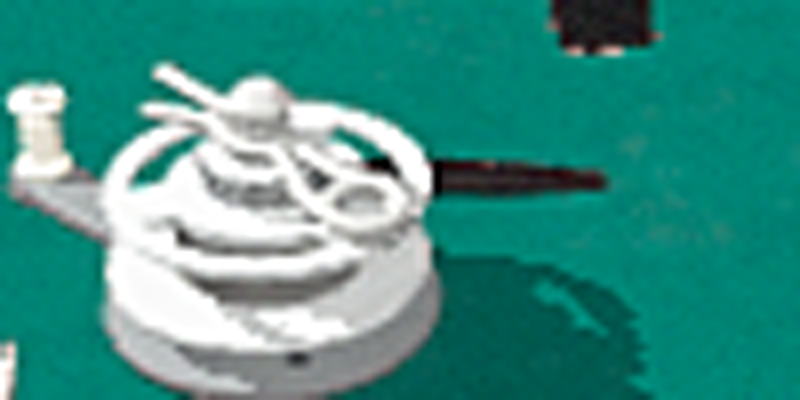

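The clip is through. The eye is at (298,203), the leg tip comes out at (277,487), and the bow is round the spindle on the right. Next I'll put numbers on it.

Run:
```python
from m1 import *
z=np.load('/tmp/wrist.npz'); s=dict(eef_pos=z['pos'],eef_rot=z['rot'])
f=lambda a,b,h: onplane('wrist',170+a/3.5-.35,120+b/3.5-.35,h,s)
A=np.array([455.75,239.65])
tip=f(277,489,66); p=f(263,240,66); q=f(268,318,66); d=tip-p; a=np.arctan2(d[1],d[0]); print('leg ang',a,'tip dist from axis',np.hypot(*(tip[:2]-A)),'expect 38.5')
ux=np.array([np.cos(a),np.sin(a)]);uy=np.array([-ux[1],ux[0]])
e=fit(np.array([f(256,203,68.5),f(341,203,68.5),f(298,160,68.5),f(298,244,68.5)])); print('eye',e,'hole in clip from eye',(A-e[0])@ux,(A-e[0])@uy)
e2=tip[:2]-86.5*ux+10*uy; print('hole in clip from tip',(A-e2)@ux,(A-e2)@uy)
b=f(325,452,66)[:2]; print('bent tip in clip (74.5,5)',(b-e2)@ux,(b-e2)@uy,(b-e[0])@ux,(b-e[0])@uy)
w1=(f(247,268,48)+f(281,266,48))/2; w2=(f(0,0,48)); 
P=cloud('wrist',z['d'],s).reshape(-1,3); r=np.hypot(*(P[:,:2]-A).T); k=P[(r>38)&(r<44)&(P[:,2]>38)&(P[:,2]<54)]
x=np.linalg.lstsq(np.c_[k[:,:2]-A,np.ones(len(k))],k[:,2],rcond=None)[0]; print('ring slopes',x.round(3))
# clip level: depth eye vs tip
def zz(a,b): 
    u,v=int(round(170+a/3.5-.35)),int(round(120+b/3.5-.35)); return P.reshape(384,512,3)[v-1:v+2,u-1:u+2,2].max()
print('z eye L/R',zz(263,200),zz(335,200),'leg',zz(265,280),'tip',zz(277,475),'bent tip',zz(322,445))
ci=(np.load('/tmp/top.npz')['im'])
```

```text
leg ang -0.7333708950634305 tip dist from axis 40.26944049611313 expect 38.5
eye (array([426.84302586, 281.4912077 ]), np.float64(12.095111430149153)) hole in clip from eye 49.48320686331823 -11.735077943604143
hole in clip from tip 46.2430872709907 -11.004398028135567
bent tip in clip (74.5,5) 74.91767401004108 5.1360019540154696 78.1577936023686 4.4053220385468945
ring slopes [-3.000e-03  3.000e-03  4.737e+01]
z eye L/R 68.38688373128133 66.86436970734968 leg 65.99285098595084 tip 72.83094657621126 bent tip 70.94489395022481
```

Run:
```python
from h import *
a=cv2.imread('pics/side0.png').astype(int); b=cv2.imread('pics/side16.png').astype(int)
d=(np.abs(a-b).max(2)>40)
for n,(x,y,r) in dict(spool=(308,247,14),loupe=(237,279,11),tweez=(250,187,12)).items(): print(n,d[y-r:y+r,x-r:x+r].mean().round(3))
s=manip.read_state(); print(s['clock'],s['qd'].round(3)); print(manip.sign_off())
```

```text
spool 0.001
loupe 0.0
tweez 0.101
28.375 [ 0.     0.003 -0.005 -0.001  0.002  0.001]
the job is handed in; nothing more can be done
None
```

I handed the job in at 28.4 s. The flange is keyed onto the drum's rim and the R-clip is snapped home round the spindle. `sign_off()` gave no verdict, so the checks below are my own measurements.

**What I did**
1. I found the notches with the wrist camera and lowered the flange by its hub; the dogs dropped straight into the notches.
2. At that angle the gripper's body would have been too close to the monitor to push the clip in. I regripped the hub and turned the flange and drum together by 0.54 rad so the cross-hole faced the free side.
3. I gripped the clip across its eye, pushed it in until the spring pulled it and the push force fell to about zero, then let go and raised the arm clear.

**Last checks**

| Check | Measured | Wanted |
|---|---|---|
| Top of flange ring | 47.4 mm, slope under 0.005 rad | about 48 mm when keyed in, 53 mm if still on the dogs |
| Hole along the clip | 46.2 mm (from leg tip) and 49.5 mm (from eye) | 43.5 to 52.5 mm |
| Hole across the clip | -11.0 and -11.7 mm | -14.5 to -5.5 mm |
| Clip angle to the dogs | about 0.05 rad | below 0.25 rad |
| Bent-leg tip | (74.9, 5.1) mm measured from the leg tip; (78.2, 4.4) mm from the eye | (74.5, 5) mm when relaxed |

**Where checks disagreed**
- **Clip position:** the two readings along the clip differ by about 3 mm. Both are inside the limits.
- **Clip level:** depth readings suggest it sits slightly eye-down, very roughly 0.1 rad (limit 0.25).
- **First level reading:** right after I let go, the flange's level fit read about 0.08 rad off. That was because the clip's own points were in the fit; the table gives the result without them.
- **Bystanders:** in the side view the spool and loupe patches are unchanged. About 10% of the tweezers patch changed, probably because the clip, flange and their shadow are beside it. I felt no contact there, but did not confirm it from another view.

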